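Start a counted batch on the bead counter

TASK

Get the bead counter ready and start it: stand the empty metal cup upright on the round mark under the spout, setting it down rather than dropping it, and turn the batch dial until the whole of the 7 shows in its little window. Then press the big start key just until its dome clicks, without pushing on to the bottom, and let it come back up. Do not press the small keys, and leave the jars and other things on the bench as they are.

Things in the scene. Friction and masses are not known exactly. Their poses are not given: they have to be found in the camera images.
- machine: bead counter, fixed, 280 mm deep (its x, to its back), 340 wide (its y), 185 high; origin at the centre of its underside. Its front (-x), the operator's side, is turned to the robot's right. Flat plinth 16 mm high. On the -y half a feeder bowl on a housing at the back (x above 0) with a chute forward to the counting head over the spout; on the +y half the console, its control panel sloping to the machine's front (-x)
- spout_tip (a point): end of the spout, a 16 mm steel tube pointing down, 80 mm above the cup's mark; axes as the machine's. Above it is the black counting head, from 9 to 61 mm above this point, 46 mm wide (y), from 9 mm in front of the spout's axis (-x) to 35 mm behind it, with chute and bowl behind: the cup must come in under it from the front
- cup_place (a point): centre of the round mark (black ring 73 mm across) on top of the plinth, straight below the spout, where the cup must stand; axes as the machine's
- cup_mid (a point): the empty aluminium cup, loose, about 70 g, the only tall open vessel: 64 mm high, 45 mm across at the foot, 54 at the rim, wall 2.5; the point is on its axis half-way up (32 mm above its underside, 50 mm across there), z along its axis. It starts upright on the table at one of four close spots in front of the machine, right of the robot; jars stand at the others
- dial (a joint): angle of the batch dial, rad, 0 to 5.65 between stops; grows as the knob turns clockwise seen from outside the panel; stays where left (friction about 0.03 N m, no detents). Number n (0 to 9) is centred in the window at n x 0.628, so 7 at 4.40, and shows whole within about 0.09 either way
- dial_grip (a point): centre of the black knob's wing, on the turning axis, 21 mm above the panel; z is the axis, out of the panel, 30 degrees from vertical; x along the wing. Wing 42 mm long (x), 12 wide (y), from 8 to 32 mm above the panel, on a round skirt 44 mm across, top 8 mm above the panel. Window 17 x 16 mm, 37 mm up the slope from the axis; white numbers on a black wheel
- start_key (a joint): travel of the start key, m: 0 up, 0.0065 at the bottom stop. Dome key: its force rises to about 5 N at 1.5 mm, then drops at the click: about 4.6 N at 2.3 mm, where it has clicked, down to about 1.9 N at 5 mm; then it rises again, to 5 N and more at the stop. Let go, it springs back up
- start_key_top (a point): centre of the top of the start key, the one large key of the panel: white, oblong, 30 mm along y, 18 along x, 9 mm above the panel; z points out of the panel (30 degrees from vertical), the key moves along -z; x points up the slope. The knob's axis is 80 mm to its left (+y) and 21 mm up the slope
- small_key0 (a joint): travel of a small round key, m, 13 mm across, 9 mm above the panel, 47 mm up the slope from the start key and 24 mm to the left of it; clicks as the start key does; to be left alone
- small_key1 (a joint): travel of a small round key, m, 13 mm across, 9 mm above the panel, 47 mm up the slope from the start key and level with it; clicks as the start key does; to be left alone
- small_key2 (a joint): travel of a small round key, m, 13 mm across, 9 mm above the panel, 47 mm up the slope from the start key and 24 mm to the right of it; clicks as the start key does; to be left alone
- jar_wide_mid (a point): bystander: lidded clear jar of beads, round, 70 mm across and 38 mm high, standing; the point is at its centre, half-way up
- jar_mid_mid (a point): bystander: lidded clear jar of beads, round, 62 mm across and 44 mm high, standing; the point is at its centre, half-way up
- jar_small_mid (a point): bystander: lidded clear jar of beads, round, 52 mm across and 34 mm high, standing; the point is at its centre, half-way up
- dish: bystander: low aluminium dish, 72 mm across, 14 mm high, origin under its centre, on the table left of the robot's front
- pliers: bystander: pliers lying flat, 140 mm long along x (jaws to +x), 50 mm wide, 14 mm high, origin 80 mm from the handles' ends, left of the machine
- spool: bystander: wire spool standing on end, 48 mm across, 38 mm high, origin under its centre, right of the robot, behind the jars
- glue: bystander: slim white glue bottle, 42 mm across, 140 mm high, origin under its centre, left of the robot, beside the machine
Mind the look-alikes: they are no part of the job. What is shaped like the part that bears cup_mid but red or yellow is not meant.

How it is judged:
On the way, in this order (a step that is already met when the one before it is completed fails the run):
1. the cup stands on its mark under the spout (centre within 12 mm, upright) and the 7 is whole in the window (within 0.12 rad of 4.40), in either order (horizontal distance between cup_mid and cup_place below 0.012 m and z of cup_mid in the frame of cup_place between 0.028 and 0.036 m and angle between cup_mid's own z axis and vertical below 0.08 rad and value of joint dial between 4.278 and 4.518 rad), for 0.2 s.
2. the start key has clicked: pressed more than 2.3 mm, cup and dial still as set (all of step 1 and value of joint start_key above 0.0023 m), for 0.05 s.
At the end, for the whole second after the job is handed in: The cup stands upright and at rest on the plinth, its axis within 12 mm of the mark's centre, let go; the dial is within 0.12 rad of 4.40, the 7 whole in the window; the start key has been clicked and is up again (within 1 mm) (all of step 1 and linear speed of cup below 0.02 m/s and value of joint start_key below 0.001 m and contact force between the fingers and cup below 0.05 N); the robot touches nothing.
It fails at once if the start key pushed on towards the bottom, past 5.2 mm (value of joint start_key above 0.0052 m).
It fails at once if the start key clicked before the cup and the dial are set (value of joint start_key above 0.0023 m and not (horizontal distance between cup_mid and cup_place below 0.012 m and z of cup_mid in the frame of cup_place between 0.028 and 0.036 m and angle between cup_mid's own z axis and vertical below 0.08 rad and value of joint dial between 4.278 and 4.518 rad)).
It fails at once if a small key clicked (value of joint any of small_key0, small_key1, small_key2 above 0.0023 m).
It fails at once if the cup dropped: let go more than 12 mm above the plinth (z of cup_mid in the frame of cup_place above 0.044 m and contact force between cup and anything else below 0.01 N).
It fails at once if a jar or other bystander moved more than 30 mm (distance of any of jar_wide_mid, jar_mid_mid, jar_small_mid, dish, pliers, spool, glue from where it was at the start of the episode above 0.03 m).
It also fails if it takes over 72 s, if anything falls off the work surface, if the arm or the gripper's body presses on something with over 40 N, if the wrist force passes 120 N, or if a joint passes its speed limit or range.

ROBOT

A 7-joint arm with a two-finger parallel gripper is mounted at the origin on the work surface. World frame = base frame: x ahead of the robot, y to its left, z up, the work surface at z = 0. Lengths are in m, angles in rad, forces in N, time in s.
With the tool pointing down it reaches from about 0.425 to 0.875 m from the base axis. Payload 4.7 kg.
Tool frame: the origin (TCP) lies at the very end of the fingers, on their centre line; the grasp point (between the pads) lies 19 mm behind it; z points along the fingers, y is the line along which they close (so a half turn about z gives the same grasp; the last joint's range is limited). The gripper opens to 87 mm and grips with 3 to 60 N. Pads are 19 mm wide; open, the fingers measure 117 mm over their backs; the gripper's body (75 mm by 190 mm) begins 51 mm behind the grasp point.
Start: joints at [-1.142, 0.321, -0.07, 1.45, 0.023, 1.371, -0.057], TCP at [0.262, 0.595, 0.223] pointing down, gripper open.
Joint ranges: [-2.86, 2.86], [-0.3, 2.09], [-1.38, 1.24], [0.06, 2.45], [-1.56, 4.7], [0.09, 2.05], [-2.69, 2.69]. Speed limits (rad/s): [2.57, 2.57, 3.14, 3.14, 3.14, 3.14, 3.14].

INTERFACE

Orientations are given as a unit quaternion [x, y, z, w].
In Python, from rig import readout, viewer, r gives the robot as it stands.
- The arm moves only by the tool servo_tool, never from a script. Its argument "series" is a list of rows, each an object of numbers: "dx", "dy", "dz": the shift along the tool's x, y, z in m; "ax", "ay", "az": the turn, a rotation vector about the tool's x, y, z in degrees; "grip": the opening, from 0 (shut) to 1 (fully open). A call has exactly 5 rows; each row is the pose to reach, as a shift and turn from the pose commanded when the call began, along the tool's axes at that moment; what a row does not reach only later rows make up. A row lasts 1/12 s, in which the tool goes at most 41.7 mm and 7.16 degrees, less where a joint would pass 70% of its speed; a pose out of reach is approached as far as the arm can. A call with a gripper value outside its range is refused whole. The fingers move at their own pace and stop on an object; the grip force is fixed at half the most. Time passes only in rows, so rows that repeat a pose let the fingers close, or fill a call up. It gives the time, the measured TCP pose, the force, the opening and the grip force at its end, in the units of the state.
- readout.state(): the state, without advancing time (a new reading comes with each control period).
- viewer.snapshot(name): name is "side" or "top"; returns (picture, depth): 420x560x3 uint8, red, green, blue; 420x560 float32, m along the optical axis (not along the pixel's ray), 0 where there is no reading.
- viewer.camera_params(name): a dict with "mtx" (3x3 intrinsics, pixels), "extrinsics" (4x4, takes a point from world to camera coordinates). Camera axes: x right, y down, z forward; pixel columns grow to the right and rows downward; lengths in m; the calibration is good to about 2 mm. A picture is of the moment at which its call begins. camera_params takes no time and is no camera call.
- r.finish_job(): hands the job in; it is judged then, once.
The state is a dict: "time_s": time; "joint_positions": joint angles; "qvel": joint speeds; "tau": joint torques, N m; "ee_pos": TCP position; "ee_rot": TCP orientation; "force": force on the tool from outside, world axes, zero at the start; "ft_torque": the same for the moment, N m; "gripper_width": finger opening in m; "grasp_force": force on a finger pad.
Only numpy, scipy, OpenCV 4.12 (cv2) and the standard library are available. Lean on these libraries where they do the work, as an engineer would, in place of code of your own. Each camera call takes 0.05 s, during which the arm holds its last target. There are 200 camera calls.

## Working session

There is one attempt and no reset: what is moved stays moved. The work goes in short steps, Python scripts to look and compute and a tool call to move; the robot and the scene stay as the last step left them, time stands still between calls to the robot, and variables do not carry over. Pictures are saved under pics/ and viewed, at most 10 in all, crops included, and the job is handed in when it is done.

Besides the shell and the picture viewer there is one more tool, called after "Call:" as name([rows], argument=value, ...), one row to a line, values as JSON. servo_tool: Moves the arm, as the interface text tells. Its arguments: {"type":"object","properties":{"series":{"type":"array"}},"required":["series"]}

```bash
ls; mkdir -p pics
cat > h.py <<'E'
import numpy as np, cv2
from rig import readout, viewer, r
from scipy.spatial.transform import Rotation as R
def snap(n,tag):
    p,d=viewer.snapshot(n); cv2.imwrite(f'pics/{tag}.png',p[:,:,::-1]); np.save(f'pics/{tag}.npy',d); return p,d
def px(n,d,u,v,z=None):
    c=viewer.camera_params(n);K=np.array(c['mtx']);T=np.linalg.inv(np.array(c['extrinsics']))
    if z is None: z=np.median(d[v-1:v+2,u-1:u+2])
    return (T@np.r_[np.linalg.inv(K)@[u,v,1]*z,1])[:3]
def plane(n,u,v,h):
    a=px(n,None,u,v,1.);T=np.linalg.inv(np.array(viewer.camera_params(n)['extrinsics']))[:3,3]
    return T+(a-T)*(h-T[2])/(a[2]-T[2])
def proj(n,P):
    c=viewer.camera_params(n);q=np.array(c['extrinsics'])@np.r_[P,1];q=np.array(c['mtx'])@q[:3];return q[:2]/q[2]
E
python3 - <<'E'
from h import *
a,_=snap('side','s0');b,_=snap('top','t0')
s=readout.state();print(s)
for n in('side','top'):print(viewer.camera_params(n))
E
```

```text
pics
{'time_s': 0.1, 'joint_positions': array([-1.14188151,  0.3217658 , -0.07008467,  1.45154531,  0.02262338,
        1.37078975, -0.056901  ]), 'qvel': array([ 3.87797238e-04, -1.92607256e-03,  2.21724739e-03, -1.85161272e-03,
       -4.84310530e-04,  8.15308101e-05, -1.19621951e-03]), 'tau': array([-2.31568929e-04, -4.92570198e+01, -4.05609151e-01, -3.13401282e+01,
       -6.42061047e-02,  3.93804756e-02,  5.99149189e-05]), 'ee_pos': array([0.26181815, 0.59440376, 0.22156376]), 'ee_rot': array([ 2.05908177e-01,  9.78570939e-01, -8.52230569e-04, -1.20563465e-04]), 'force': array([0.14662219, 0.15435104, 0.40183366]), 'ft_torque': array([-0.07650765,  0.03727449, -0.01458287]), 'grasp_force': 0.0, 'gripper_width': 0.08707041122100805}
{'mtx': array([[478.15466899,   0.        , 274.56149192],
       [  0.        , 478.15466899, 209.58443763],
       [  0.        ,   0.        ,   1.        ]]), 'extrinsics': array([[ 0.72664037, -0.68698998, -0.00620808, -0.39814561],
       [-0.42203685, -0.43922847, -0.79307204,  0.26071401],
       [ 0.54210577,  0.5788982 , -0.60909622,  1.18787882],
       [ 0.        ,  0.        ,  0.        ,  1.        ]])}
{'mtx': array([[539.9244654 ,   0.        , 288.1508558 ],
       [  0.        , 539.9244654 , 212.83465075],
       [  0.        ,   0.        ,   1.        ]]), 'extrinsics': array([[-0.01377936, -0.9998043 ,  0.01419504, -0.05918296],
       [-0.98488433,  0.01111956, -0.17285605,  0.5101252 ],
       [ 0.17266438, -0.01636232, -0.9848448 ,  1.56744366],
       [ 0.        ,  0.        ,  0.        ,  1.        ]])}
```

View pics/s0.png

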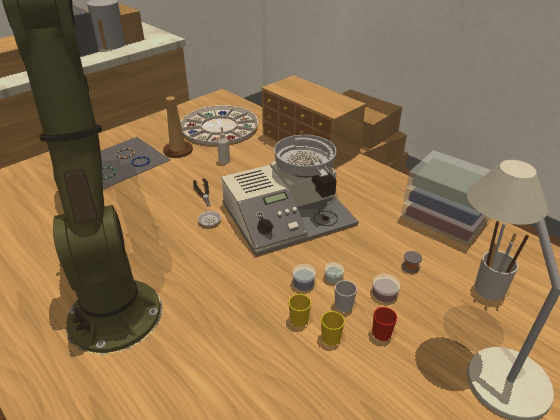

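View pics/t0.png

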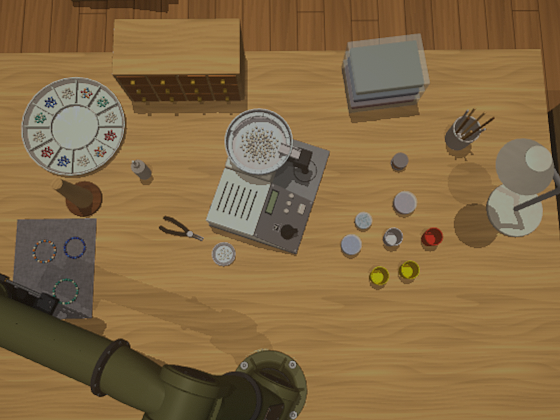

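Candidates for the cup: grey at top (394,238) / side (345,296); yellow at top (378,277) and (409,271); red at top (432,237). The grey one fits, and I'll check it in a crop.

Run:
```python
import cv2,numpy as np
t=cv2.imread('pics/t0.png');s=cv2.imread('pics/s0.png')
cv2.imwrite('pics/t0c.png',cv2.resize(t[130:290,200:410],None,fx=3.75,fy=3.75,interpolation=cv2.INTER_CUBIC))
cv2.imwrite('pics/s0c.png',cv2.resize(s[160:310,220:400],None,fx=4,fy=4,interpolation=cv2.INTER_CUBIC))
```

```text
(no output)
```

View pics/t0c.png

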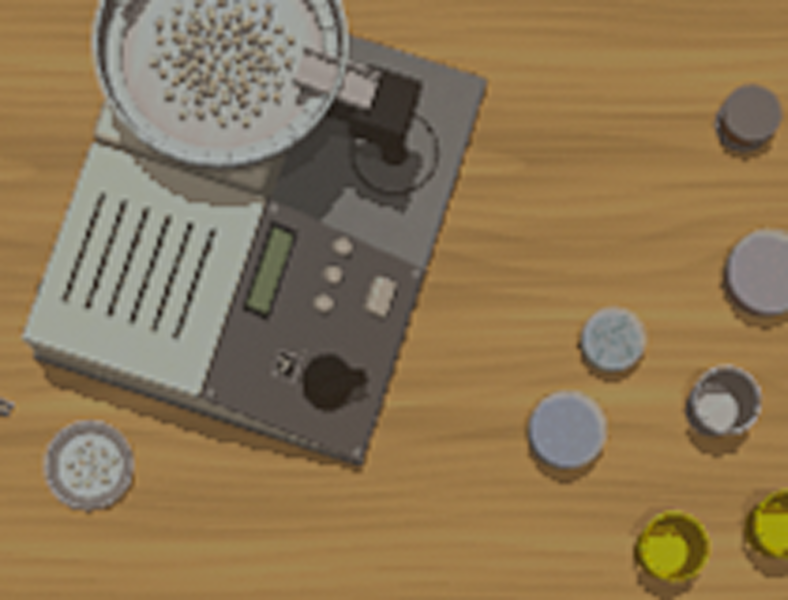

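View pics/s0c.png

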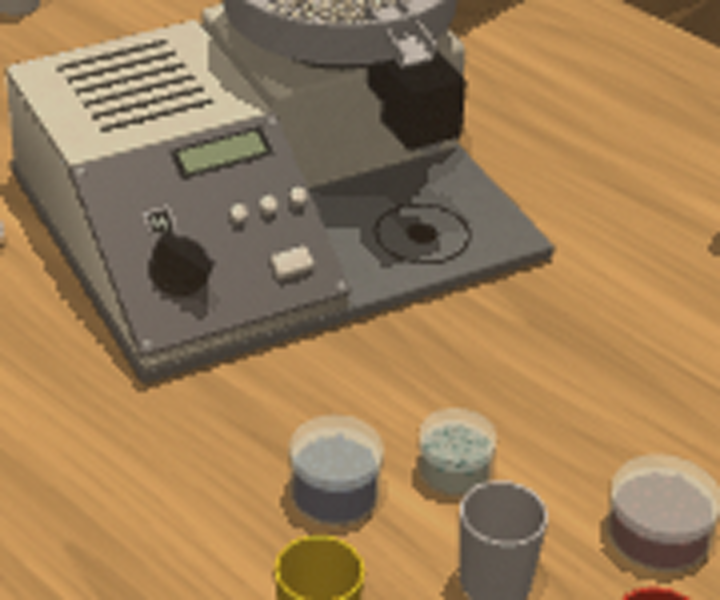

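The crops confirm the grey open cup: its rim centre is at top crop (724,402) and side crop (503,515). In the top crop the ring is at (395,153), the start key at (380,295) and the knob at (333,382). Next step is geometry.

```bash
cat >> h.py <<'E'
def tri(ut,us):
    A=[]
    for n,(u,v) in(('top',ut),('side',us)):
        c=viewer.camera_params(n);P=np.array(c['mtx'])@np.array(c['extrinsics'])[:3]
        A+=[u*P[2]-P[0],v*P[2]-P[1]]
    X=np.linalg.svd(A)[2][-1];return X[:3]/X[3]
tc=lambda u,v:(u/3.75+200-.37,v/3.75+130-.37)
sc=lambda u,v:(u/4+220-.37,v/4+160-.37)
E
python3 - <<'E'
from h import *
np.set_printoptions(precision=4,suppress=True)
dt=np.load('pics/t0.npy');ds=np.load('pics/s0.npy')
print('ring',plane('top',*tc(395,153),.016),plane('side',*sc(423,233),.016))
print('cup',plane('top',*tc(724,402),.064),plane('side',*sc(503,515),.064))
for k,a,b in(('key',(380,295),(292,263)),('knob',(333,382),(180,266)),('sk0',(324,303),(239,213)),('sk1',(333,273),(268,205)),('sk2',(343,246),(299,197)),('win',(286,364),(159,221)),
 ('cornFL',(360,455),(140,365)),('cornFR',(487,78),(552,247)),('panFR',(416,272),(341,286))):
    print(k,tri(tc(*a),sc(*b)),px('top',dt,*map(round,tc(*a))),px('side',ds,*map(round,sc(*b))))
for k,a in(('jarA',(567,431)),('jarB',(613,341)),('jarC',(768,272))): print(k,px('top',dt,*map(round,tc(*a))))
# panel plane fit from top depth
uv=[(250,340),(300,280),(360,330),(400,275),(260,380),(300,440),(350,440),(360,260),(300,330),(390,330)]
P=np.array([px('top',dt,*map(round,tc(*a))) for a in uv]);c=P.mean(0);n=np.linalg.svd(P-c)[2][2];n*=np.sign(n[2])
print(P,c,n,np.degrees(np.arccos(n[2])),(P-c)@n,np.degrees(np.arctan2(n[1],n[0])))
print(tc(*(335,382)))
E
```

```text
ring [ 0.6466 -0.1197  0.016 ] [ 0.6504 -0.118   0.016 ]
cup [ 0.431  -0.3712  0.064 ] [ 0.432  -0.3746  0.064 ]
key [ 0.5216 -0.1039  0.0512] [ 0.5215 -0.1038  0.0564] [ 0.5205 -0.1067  0.0549]
knob [ 0.4495 -0.0649  0.0666] [ 0.4481 -0.0636  0.0911] [ 0.4464 -0.0689  0.071 ]
sk0 [ 0.5112 -0.0592  0.0773] [ 0.5119 -0.0588  0.0788] [ 0.5094 -0.0601  0.0785]
sk1 [ 0.5347 -0.0662  0.0761] [ 0.5361 -0.0651  0.0763] [ 0.5335 -0.0686  0.0776]
sk2 [ 0.5568 -0.0748  0.0763] [ 0.5566 -0.0741  0.0786] [ 0.5543 -0.0766  0.0783]
win [ 0.4624 -0.0285  0.0794] [ 0.4628 -0.0291  0.0735] [ 0.4612 -0.0274  0.0789]
cornFL [ 0.3952 -0.0853  0.0205] [ 0.3962 -0.0876  0.0309] [ 0.3938 -0.0832  0.0187]
cornFR [ 0.7095 -0.1969  0.0154] [ 0.7146 -0.1968  0.0044] [ 0.7244 -0.1869  0.0025]
panFR [ 0.5428 -0.1337  0.0354] [ 0.544  -0.1353  0.0323] [ 0.5431 -0.1336  0.0356]
jarA [ 0.4105 -0.2502  0.0453]
jarB [ 0.4839 -0.2904  0.0334]
jarC [ 0.54   -0.4161  0.0371]
[[ 0.4803 -0.0006  0.0951]
 [ 0.5298 -0.0415  0.0797]
 [ 0.4929 -0.0887  0.0479]
 [ 0.5397 -0.1198  0.0395]
 [ 0.4498 -0.0088  0.0835]
 [ 0.4101 -0.0401  0.0192]
 [ 0.4076 -0.0787  0.0368]
 [ 0.5486 -0.0893  0.0578]
 [ 0.4893 -0.041   0.0729]
 [ 0.4946 -0.113   0.0363]] [ 0.4843 -0.0621  0.0569] [-0.2857 -0.4875  0.8251] 34.405064346837584 [ 0.0027 -0.0042  0.003  -0.0021  0.0058 -0.0206  0.0134 -0.0043  0.0015
  0.0049] -120.3752223789533
(288.9633333333333, 231.49666666666667)
```

```bash
cat >> h.py <<'E'
np.set_printoptions(precision=4,suppress=True)
YAW=np.radians(70.5)
xm=np.array([np.cos(YAW),np.sin(YAW),0]);ym=np.array([-np.sin(YAW),np.cos(YAW),0]);zz=np.array([0,0,1.])
nrm=-.5*xm+np.cos(np.pi/6)*zz; up=np.cos(np.pi/6)*xm+.5*zz
KEY=np.array([.5215,-.104,.0543]); GRIP=KEY+.08*ym+.021*up+.012*nrm
RING=np.array([.648,-.119,.016]); CUP=np.array([.4315,-.3725,0])
def ori(yaw,pitch):
    f,p=np.radians([yaw,pitch]);z=np.array([np.cos(f)*np.cos(p),np.sin(f)*np.cos(p),-np.sin(p)])
    y=np.array([np.sin(f),-np.cos(f),0]);return R.from_matrix(np.c_[np.cross(y,z),y,z])
def plan(wps):
    s=readout.state();p,q=s['ee_pos'],R.from_quat(s['ee_rot']);print('now',p,q.as_matrix()[:,2],s['joint_positions'],s['force'],s['gripper_width'])
    for P,Q in wps:
        d=q.inv().apply(P-p);a=(q.inv()*Q).as_rotvec(degrees=True)
        print('d',np.round(d,4),'a',np.round(a,1),'|',round(np.linalg.norm(d),3),round(np.linalg.norm(a),1));p,q=P,Q
E
python3 - <<'E'
from h import *
s=readout.state();q0=R.from_quat(s['ee_rot'])
rz=lambda d:R.from_euler('z',d,degrees=True)*q0
o=ori(57,45);z=o.as_matrix()[:,2];g=CUP+[0,0,.05]+.009*z
print(GRIP)
plan([(np.array([.42,.48,.33]),rz(-20)),(np.array([.53,.32,.36]),rz(-45)),(np.array([.56,.12,.36]),rz(-65)),(np.array([.52,-.08,.36]),rz(-78)),
(np.array([.44,-.27,.33]),ori(57,75)),(g-.16*z,ori(57,60)),(g-.14*z,o),(g-.08*z,o),(g,o)])
E
```

```text
[ 0.4502 -0.0658  0.0752]
now [0.2618 0.5944 0.2216] [-0.0006 -0.0016 -1.    ] [-1.1419  0.3218 -0.0701  1.4515  0.0226  1.3708 -0.0569] [0.1466 0.1544 0.4018] 0.08707041122100805
d [-0.1909 -0.0411 -0.1083] a [ 0.  0. 20.] | 0.223 20.0
d [-0.1901 -0.0395 -0.0299] a [ 0.  0. 25.] | 0.196 25.0
d [-0.1973 -0.0445  0.0001] a [ 0.  0. 20.] | 0.202 20.0
d [-0.1991 -0.0443  0.0001] a [ 0.  0. 13.] | 0.204 13.0
d [-0.2023 -0.0395  0.0301] a [-2.9 14.9 21.1] | 0.208 26.0
d [-0.2355  0.0487  0.1162] a [ 0. 15. -0.] | 0.267 15.0
d [ 0.0052 -0.      0.0193] a [-0. 15.  0.] | 0.02 15.0
d [-0.    0.    0.06] a [0. 0. 0.] | 0.06 0.0
d [ 0.   -0.    0.08] a [0. 0. 0.] | 0.08 0.0
```

Call:
servo_tool([
  {"dx":-0.038,"dy":-0.008,"dz":-0.021,"az":4},
  {"dx":-0.076,"dy":-0.016,"dz":-0.042,"az":8},
  {"dx":-0.114,"dy":-0.024,"dz":-0.063,"az":12},
  {"dx":-0.152,"dy":-0.033,"dz":-0.084,"az":16},
  {"dx":-0.19,"dy":-0.041,"dz":-0.108,"az":20},
])

```text
invalid input at $.series[0]: expected keys dx, dy, dz, ax, ay, az, grip
```

Call:
servo_tool([
  {"dx":-0.038,"dy":-0.008,"dz":-0.006,"az":5},
  {"dx":-0.076,"dy":-0.016,"dz":-0.012,"az":10},
  {"dx":-0.114,"dy":-0.024,"dz":-0.018,"az":15},
  {"dx":-0.152,"dy":-0.032,"dz":-0.024,"az":20},
  {"dx":-0.19,"dy":-0.04,"dz":-0.03,"az":25},
])

```text
invalid input at $.series[0]: expected keys dx, dy, dz, ax, ay, az, grip
```

Call:
servo_tool([
  {"dx":-0.039,"dy":-0.009,"dz":0,"az":4},
  {"dx":-0.078,"dy":-0.018,"dz":0,"az":8},
  {"dx":-0.117,"dy":-0.027,"dz":0,"az":12},
  {"dx":-0.156,"dy":-0.036,"dz":0,"az":16},
  {"dx":-0.197,"dy":-0.044,"dz":0,"az":20},
])

```text
invalid input at $.series[0]: expected keys dx, dy, dz, ax, ay, az, grip
```

Call:
servo_tool([
  {"dx":-0.04,"dy":-0.009,"dz":0,"az":3},
  {"dx":-0.08,"dy":-0.018,"dz":0,"az":6},
  {"dx":-0.12,"dy":-0.027,"dz":0,"az":9},
  {"dx":-0.16,"dy":-0.036,"dz":0,"az":12},
  {"dx":-0.199,"dy":-0.044,"dz":0,"az":13},
])

```text
invalid input at $.series[0]: expected keys dx, dy, dz, ax, ay, az, grip
```

Call:
servo_tool([
  {"dx":-0.04,"dy":-0.008,"dz":0.006,"ax":-0.6,"ay":3,"az":4},
  {"dx":-0.08,"dy":-0.016,"dz":0.012,"ax":-1.2,"ay":6,"az":8},
  {"dx":-0.12,"dy":-0.024,"dz":0.018,"ax":-1.8,"ay":9,"az":13},
  {"dx":-0.16,"dy":-0.032,"dz":0.024,"ax":-2.4,"ay":12,"az":17},
  {"dx":-0.202,"dy":-0.04,"dz":0.03,"ax":-2.9,"ay":15,"az":21},
])

```text
invalid input at $.series[0]: expected keys dx, dy, dz, ax, ay, az, grip
```

Run:
```python
from h import *
o=ori(57,45);z=o.as_matrix()[:,2];g=CUP+[0,0,.05]+.009*z
plan([(g-.16*z+[0,0,.02],ori(57,60)),(g-.1*z,o),(g,o)])
```

```text
now [0.2618 0.5944 0.2216] [-0.0006 -0.0016 -1.    ] [-1.1419  0.3218 -0.0701  1.4515  0.0226  1.3708 -0.0569] [0.1466 0.1544 0.4018] 0.08707041122100805
d [-0.5278 -0.9218  0.0464] a [-26.   22.1  96.7] | 1.063 102.5
d [ 0.0055 -0.      0.0753] a [-0. 15.  0.] | 0.075 15.0
d [-0.   0.   0.1] a [0. 0. 0.] | 0.1 0.0
```

Call:
servo_tool([
  {"dx":-0.038,"dy":-0.008,"dz":-0.021,"ax":0,"ay":0,"az":4,"grip":1},
  {"dx":-0.076,"dy":-0.016,"dz":-0.042,"ax":0,"ay":0,"az":8,"grip":1},
  {"dx":-0.114,"dy":-0.024,"dz":-0.063,"ax":0,"ay":0,"az":12,"grip":1},
  {"dx":-0.152,"dy":-0.033,"dz":-0.084,"ax":0,"ay":0,"az":16,"grip":1},
  {"dx":-0.19,"dy":-0.041,"dz":-0.108,"ax":0,"ay":0,"az":20,"grip":1},
])

```text
time_s: 0.52
ee_pos: [0.4107, 0.4861, 0.3235]
ee_rot: [0.374, 0.927, -0.001, -0.0]
force: [0.9, -0.3, 0.9]
gripper_width: 0.0876
grasp_force: 0.0
```

Call:
servo_tool([
  {"dx":-0.038,"dy":-0.008,"dz":-0.006,"ax":0,"ay":0,"az":5,"grip":1},
  {"dx":-0.076,"dy":-0.016,"dz":-0.012,"ax":0,"ay":0,"az":10,"grip":1},
  {"dx":-0.114,"dy":-0.024,"dz":-0.018,"ax":0,"ay":0,"az":15,"grip":1},
  {"dx":-0.152,"dy":-0.032,"dz":-0.024,"ax":0,"ay":0,"az":20,"grip":1},
  {"dx":-0.19,"dy":-0.04,"dz":-0.03,"ax":0,"ay":0,"az":25,"grip":1},
])

```text
time_s: 0.93
ee_pos: [0.5198, 0.3257, 0.3533]
ee_rot: [0.566, 0.824, -0.0, -0.0]
force: [0.3, 0.4, 0.1]
gripper_width: 0.0875
grasp_force: 0.0
```

Call:
servo_tool([
  {"dx":-0.039,"dy":-0.009,"dz":0,"ax":0,"ay":0,"az":4,"grip":1},
  {"dx":-0.078,"dy":-0.018,"dz":0,"ax":0,"ay":0,"az":8,"grip":1},
  {"dx":-0.117,"dy":-0.027,"dz":0,"ax":0,"ay":0,"az":12,"grip":1},
  {"dx":-0.156,"dy":-0.036,"dz":0,"ax":0,"ay":0,"az":16,"grip":1},
  {"dx":-0.197,"dy":-0.044,"dz":0,"ax":0,"ay":0,"az":20,"grip":1},
])

```text
time_s: 1.35
ee_pos: [0.549, 0.1265, 0.353]
ee_rot: [0.7, 0.714, -0.0, -0.0]
force: [1.3, -0.5, 0.6]
gripper_width: 0.0867
grasp_force: 0.0
```

Call:
servo_tool([
  {"dx":-0.04,"dy":-0.009,"dz":0,"ax":0,"ay":0,"az":3,"grip":1},
  {"dx":-0.08,"dy":-0.018,"dz":0,"ax":0,"ay":0,"az":6,"grip":1},
  {"dx":-0.12,"dy":-0.027,"dz":0,"ax":0,"ay":0,"az":9,"grip":1},
  {"dx":-0.16,"dy":-0.036,"dz":0,"ax":0,"ay":0,"az":12,"grip":1},
  {"dx":-0.199,"dy":-0.044,"dz":0,"ax":0,"ay":0,"az":13,"grip":1},
])

```text
time_s: 1.77
ee_pos: [0.5086, -0.0739, 0.353]
ee_rot: [0.777, 0.63, 0.0, -0.0]
force: [1.5, -0.0, 0.3]
gripper_width: 0.0868
grasp_force: 0.0
```

Call:
servo_tool([
  {"dx":-0.04,"dy":-0.008,"dz":0.006,"ax":-0.6,"ay":3,"az":4,"grip":1},
  {"dx":-0.08,"dy":-0.016,"dz":0.012,"ax":-1.2,"ay":6,"az":8,"grip":1},
  {"dx":-0.12,"dy":-0.024,"dz":0.018,"ax":-1.8,"ay":9,"az":13,"grip":1},
  {"dx":-0.16,"dy":-0.032,"dz":0.024,"ax":-2.4,"ay":12,"az":17,"grip":1},
  {"dx":-0.202,"dy":-0.04,"dz":0.03,"ax":-2.9,"ay":15,"az":21,"grip":1},
])

```text
time_s: 2.18
ee_pos: [0.4286, -0.2615, 0.3235]
ee_rot: [0.871, 0.472, 0.119, -0.063]
force: [0.5, -0.9, -0.3]
gripper_width: 0.0873
grasp_force: 0.0
```

Run:
```python
from h import *
o=ori(57,45);z=o.as_matrix()[:,2];g=CUP+[0,0,.05]+.009*z
plan([(g-.16*z+[0,0,.02],ori(57,60)),(g-.1*z,o),(g,o)])
```

```text
now [ 0.4286 -0.2615  0.3235] [ 0.1476  0.2214 -0.9639] [-0.1929 -0.0569  0.8577  1.6804 -0.2258  1.5204  0.1003] [ 0.515  -0.8684 -0.2961] 0.08734526009499231
d [-0.2301  0.0628  0.0889] a [ 0.2 14.6 -0. ] | 0.255 14.6
d [ 0.0055 -0.      0.0753] a [-0. 15.  0.] | 0.075 15.0
d [-0.   0.   0.1] a [0. 0. 0.] | 0.1 0.0
```

Call:
servo_tool([
  {"dx":-0.023,"dy":0.006,"dz":0.009,"ax":0,"ay":1.5,"az":0,"grip":1},
  {"dx":-0.046,"dy":0.012,"dz":0.018,"ax":0,"ay":3,"az":0,"grip":1},
  {"dx":-0.069,"dy":0.018,"dz":0.027,"ax":0,"ay":4.5,"az":0,"grip":1},
  {"dx":-0.092,"dy":0.025,"dz":0.036,"ax":0,"ay":6,"az":0,"grip":1},
  {"dx":-0.115,"dy":0.031,"dz":0.044,"ax":0,"ay":7.3,"az":0,"grip":1},
])

```text
time_s: 2.6
ee_pos: [0.4017, -0.3611, 0.25]
ee_rot: [0.861, 0.469, 0.173, -0.093]
force: [0.2, -0.5, 0.1]
gripper_width: 0.0869
grasp_force: 0.0
```

Run:
```python
from h import *
o=ori(57,45);z=o.as_matrix()[:,2];g=CUP+[0,0,.05]+.009*z
plan([(g-.15*z+[0,0,.02],ori(57,50)),(g-.1*z,o),(g,o)])
```

```text
now [ 0.4017 -0.3611  0.25  ] [ 0.2102  0.3215 -0.9233] [ 0.0702  0.255   1.0167  1.6639 -0.5569  1.5593  0.5883] [ 0.182  -0.4873  0.0725] 0.08692172214391912
d [-0.1168  0.0308  0.0384] a [ 0.  17.4  0.2] | 0.127 17.4
d [-0.0085  0.      0.0651] a [ 0.  5. -0.] | 0.066 5.0
d [-0.   0.   0.1] a [0. 0. 0.] | 0.1 0.0
```

Call:
servo_tool([
  {"dx":-0.024,"dy":0.006,"dz":0.008,"ax":0,"ay":3.5,"az":0,"grip":1},
  {"dx":-0.047,"dy":0.012,"dz":0.015,"ax":0,"ay":7,"az":0,"grip":1},
  {"dx":-0.07,"dy":0.018,"dz":0.023,"ax":0,"ay":10.5,"az":0,"grip":1},
  {"dx":-0.094,"dy":0.025,"dz":0.031,"ax":0,"ay":14,"az":0,"grip":1},
  {"dx":-0.117,"dy":0.031,"dz":0.038,"ax":0,"ay":17.4,"az":0,"grip":1},
])

```text
time_s: 3.02
ee_pos: [0.377, -0.4567, 0.1693]
ee_rot: [0.825, 0.449, 0.301, -0.163]
force: [0.6, -0.1, 1.1]
gripper_width: 0.0867
grasp_force: 0.0
```

Run:
```python
from h import *
o=ori(57,45);z=o.as_matrix()[:,2];g=CUP+[0,0,.05]+.009*z
plan([(g-.08*z,o),(g,o)])
snap('side','s1');snap('top','t1')
a=cv2.imread('pics/s1.png')[150:400,200:500];b=cv2.imread('pics/t1.png')[120:370,260:560]
cv2.imwrite('pics/c1.png',cv2.resize(np.vstack([a,b])[:, :],(0,0),fx=1.2,fy=1.2)) if 0 else cv2.imwrite('pics/c1.png',cv2.resize(np.hstack([a,b]),(792,330)))
```

```text
now [ 0.377  -0.4567  0.1693] [ 0.3508  0.5404 -0.7648] [ 0.5807  0.6625  0.8668  1.4922 -0.9207  1.8081  0.9668] [ 0.6095 -0.1132  1.118 ] 0.08667388588780703
d [-0.0062 -0.0002  0.0851] a [-0.   4.9  0.1] | 0.085 4.9
d [ 0.   -0.    0.08] a [0. 0. 0.] | 0.08 0.0
```

View pics/c1.png

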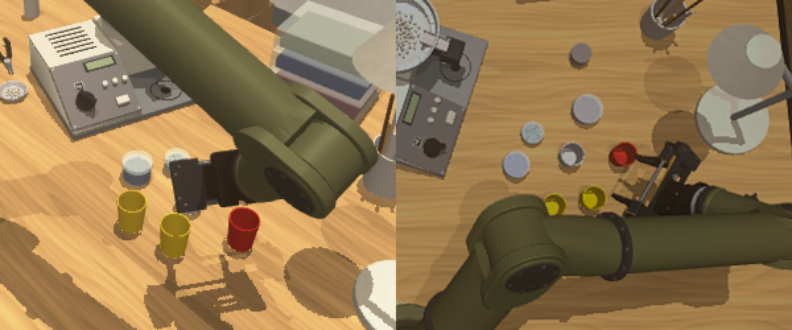

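The gripper hangs behind and above the grey cup (crop right (571,155)), and clear of the red one (623,153) and yellow ones. Approaching along the tool axis.

Call:
servo_tool([
  {"dx":-0.002,"dy":0,"dz":0.017,"ax":0,"ay":1,"az":0,"grip":1},
  {"dx":-0.003,"dy":0,"dz":0.034,"ax":0,"ay":2,"az":0,"grip":1},
  {"dx":-0.004,"dy":0,"dz":0.051,"ax":0,"ay":3,"az":0,"grip":1},
  {"dx":-0.005,"dy":0,"dz":0.068,"ax":0,"ay":4,"az":0,"grip":1},
  {"dx":-0.006,"dy":0,"dz":0.085,"ax":0,"ay":4.9,"az":0,"grip":1},
])

```text
time_s: 3.53
ee_pos: [0.4066, -0.4114, 0.1015]
ee_rot: [0.811, 0.443, 0.336, -0.182]
force: [0.0, 0.2, 0.5]
gripper_width: 0.087
grasp_force: 0.0
```

Run:
```python
from h import *
o=ori(57,45);z=o.as_matrix()[:,2];g=CUP+[0,0,.05]+.009*z
plan([(g-.03*z,o),(g,o)])
```

```text
now [ 0.4066 -0.4114  0.1015] [ 0.3838  0.5931 -0.7078] [ 0.5626  0.715   0.8014  1.5997 -0.9987  1.7364  1.0262] [0.014  0.158  0.5048] 0.08700436189181773
d [-0.0037 -0.0003  0.0481] a [-0.1  0.1  0.3] | 0.048 0.3
d [-0.    0.    0.03] a [0. 0. 0.] | 0.03 0.0
```

Call:
servo_tool([
  {"dx":-0.002,"dy":0,"dz":0.018,"ax":0,"ay":0,"az":0,"grip":1},
  {"dx":-0.0037,"dy":0,"dz":0.036,"ax":0,"ay":0,"az":0,"grip":1},
  {"dx":-0.0037,"dy":0,"dz":0.054,"ax":0,"ay":0,"az":0,"grip":1},
  {"dx":-0.0037,"dy":0,"dz":0.068,"ax":0,"ay":0,"az":0,"grip":1},
  {"dx":-0.0037,"dy":0,"dz":0.078,"ax":0,"ay":0,"az":0,"grip":1},
])

```text
time_s: 3.95
ee_pos: [0.4345, -0.3674, 0.043]
ee_rot: [0.811, 0.443, 0.335, -0.183]
force: [-0.9, -0.3, 0.7]
gripper_width: 0.0869
grasp_force: 0.0
```

Run:
```python
from h import *
o=ori(57,45);z=o.as_matrix()[:,2];g=CUP+[0,0,.05]+.009*z
plan([(g,o)])
p,d=snap('top','t2')
cv2.imwrite('pics/c2.png',cv2.resize(cv2.imread('pics/t2.png')[190:290,340:460],None,fx=5,fy=5,interpolation=cv2.INTER_CUBIC))
```

```text
now [ 0.4345 -0.3674  0.043 ] [ 0.3825  0.5933 -0.7083] [ 0.4968  0.7397  0.7638  1.6977 -1.0493  1.6218  1.0541] [-0.9395 -0.2954  0.6885] 0.08688882566592736
d [ 0.0008  0.0003 -0.0001] a [-0.1  0.1  0.2] | 0.001 0.3
```

View pics/c2.png

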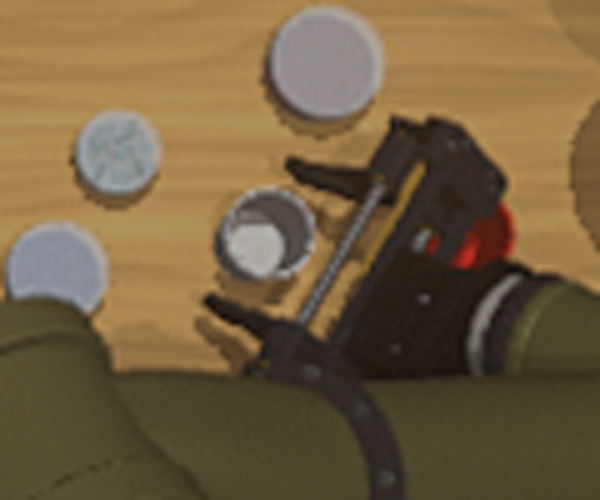

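Fingertips are at (290,165) and (210,300), straddling the cup's rim centre at (266,234). Closing.

Call:
servo_tool([
  {"dx":0,"dy":0,"dz":0,"ax":0,"ay":0,"az":0,"grip":0.3},
  {"dx":0,"dy":0,"dz":0,"ax":0,"ay":0,"az":0,"grip":0.3},
  {"dx":0,"dy":0,"dz":0,"ax":0,"ay":0,"az":0,"grip":0.3},
  {"dx":0,"dy":0,"dz":0,"ax":0,"ay":0,"az":0,"grip":0.3},
  {"dx":0,"dy":0,"dz":0,"ax":0,"ay":0,"az":0,"grip":0.3},
])

```text
time_s: 4.42
ee_pos: [0.4329, -0.3712, 0.0446]
ee_rot: [0.812, 0.442, 0.335, -0.181]
force: [-0.2, 0.0, 0.2]
gripper_width: 0.0615
grasp_force: 0.0
```

Call:
servo_tool([
  {"dx":0,"dy":0,"dz":0,"ax":0,"ay":0,"az":0,"grip":0.3},
  {"dx":0,"dy":0,"dz":0,"ax":0,"ay":0,"az":0,"grip":0.3},
  {"dx":0,"dy":0,"dz":0,"ax":0,"ay":0,"az":0,"grip":0.3},
  {"dx":0,"dy":0,"dz":0,"ax":0,"ay":0,"az":0,"grip":0.3},
  {"dx":0,"dy":0,"dz":0,"ax":0,"ay":0,"az":0,"grip":0.3},
])

```text
time_s: 4.83
ee_pos: [0.4332, -0.3705, 0.0444]
ee_rot: [0.812, 0.442, 0.335, -0.181]
force: [0.7, -1.0, 2.0]
gripper_width: 0.0516
grasp_force: 29.9
```

Run:
```python
from h import *
s=readout.state();p=s['ee_pos'];o=ori(57,45);o2=ori(70.5,45)
off=R.from_quat(s['ee_rot']).inv().apply(p-(CUP))  # TCP rel cup foot in tool frame
print(off,s['grasp_force'])
T=lambda foot,q:(foot+q.apply(off),q)
H=.06
plan([T(CUP+[0,0,H+.01],o),T(np.r_[.52,-.36,.075],ori(62,45)),T(RING-.13*xm+[0,0,H],o2),T(RING-.13*xm+[0,0,.007],o2),T(RING+[0,0,.007],o2),T(RING,o2)])
```

```text
[ 0.0332  0.0005 -0.0296] 29.92524928493367
now [ 0.4332 -0.3705  0.0444] [ 0.3843  0.5905 -0.7096] [ 0.5     0.7392  0.7662  1.6946 -1.0485  1.6235  1.0535] [ 0.7348 -1.0253  1.9522] 0.05155118970210202
d [ 0.0492  0.0003 -0.0498] a [0.  0.2 0.2] | 0.07 0.3
d [0.0451 0.0672 0.038 ] a [ 3.5 -0.  -3.5] | 0.089 5.0
d [0.1028 0.0187 0.1014] a [ 6.  0. -6.] | 0.146 8.5
d [-0.0375  0.      0.0375] a [0. 0. 0.] | 0.053 0.0
d [0.0919 0.     0.0919] a [0. 0. 0.] | 0.13 0.0
d [-0.0049  0.      0.0049] a [0. 0. 0.] | 0.007 0.0
```

Call:
servo_tool([
  {"dx":0.007,"dy":0,"dz":-0.007,"ax":0,"ay":0,"az":0,"grip":0.3},
  {"dx":0.018,"dy":0,"dz":-0.018,"ax":0,"ay":0,"az":0,"grip":0.3},
  {"dx":0.028,"dy":0,"dz":-0.028,"ax":0,"ay":0,"az":0,"grip":0.3},
  {"dx":0.039,"dy":0,"dz":-0.039,"ax":0,"ay":0,"az":0,"grip":0.3},
  {"dx":0.049,"dy":0,"dz":-0.05,"ax":0,"ay":0,"az":0,"grip":0.3},
])

```text
time_s: 5.25
ee_pos: [0.4329, -0.3707, 0.1164]
ee_rot: [0.812, 0.442, 0.335, -0.181]
force: [0.4, -1.1, -0.2]
gripper_width: 0.0513
grasp_force: 29.9
```

Call:
servo_tool([
  {"dx":0.009,"dy":0.013,"dz":0.008,"ax":0.7,"ay":0,"az":-0.7,"grip":0.3},
  {"dx":0.018,"dy":0.027,"dz":0.016,"ax":1.4,"ay":0,"az":-1.4,"grip":0.3},
  {"dx":0.027,"dy":0.04,"dz":0.024,"ax":2.1,"ay":0,"az":-2.1,"grip":0.3},
  {"dx":0.036,"dy":0.054,"dz":0.031,"ax":2.8,"ay":0,"az":-2.8,"grip":0.3},
  {"dx":0.045,"dy":0.067,"dz":0.038,"ax":3.5,"ay":0,"az":-3.5,"grip":0.3},
])

```text
time_s: 5.67
ee_pos: [0.522, -0.3576, 0.1208]
ee_rot: [0.792, 0.477, 0.327, -0.195]
force: [0.5, 0.2, -0.5]
gripper_width: 0.0518
grasp_force: 29.9
```

Call:
servo_tool([
  {"dx":0.021,"dy":0.004,"dz":0.02,"ax":1.2,"ay":0,"az":-1.2,"grip":0.3},
  {"dx":0.041,"dy":0.008,"dz":0.04,"ax":2.4,"ay":0,"az":-2.4,"grip":0.3},
  {"dx":0.062,"dy":0.011,"dz":0.061,"ax":3.6,"ay":0,"az":-3.6,"grip":0.3},
  {"dx":0.082,"dy":0.015,"dz":0.081,"ax":4.8,"ay":0,"az":-4.8,"grip":0.3},
  {"dx":0.103,"dy":0.019,"dz":0.101,"ax":6,"ay":0,"az":-6,"grip":0.3},
])

```text
time_s: 6.08
ee_pos: [0.606, -0.2382, 0.1214]
ee_rot: [0.754, 0.535, 0.311, -0.219]
force: [0.3, -0.6, -1.1]
gripper_width: 0.0515
grasp_force: 29.9
```

Run:
```python
from h import *
off=np.array([.0332,.0005,-.0296]);o2=ori(70.5,45)
T=lambda foot,q:(foot+q.apply(off),q)
plan([T(RING-.13*xm+[0,0,.05],o2),T(RING-.13*xm+[0,0,.007],o2),T(RING+[0,0,.007],o2)])
print(readout.state()['grasp_force'])
s=readout.state();q=R.from_quat(s['ee_rot']);foot=s['ee_pos']-q.apply(off);upv=q.apply([.7071,0,-.7071]);print('foot',foot,upv)
p,d=snap('top','t3');snap('side','s3')
rim=foot+.064*upv
print('pred rim',proj('top',rim),proj('side',rim),'ring',proj('top',RING),proj('side',RING))
a=cv2.resize(cv2.imread('pics/t3.png')[130:250,280:400],(396,396),interpolation=cv2.INTER_CUBIC)
b=cv2.resize(cv2.imread('pics/s3.png')[160:280,270:390],(396,396),interpolation=cv2.INTER_CUBIC)
cv2.imwrite('pics/c3.png',np.hstack([a,b]))
```

```text
now [ 0.606  -0.2382  0.1214] [ 0.235   0.6636 -0.7102] [ 0.236   0.693   0.6849  1.512  -1.0502  1.648   0.8026] [ 0.3301 -0.5652 -1.1236] 0.05153756971498488
d [-0.0085  0.0003  0.007 ] a [-0.   0.3  0.2] | 0.011 0.3
d [-0.0304  0.      0.0304] a [0. 0. 0.] | 0.043 0.0
d [0.0919 0.     0.0919] a [0. 0. 0.] | 0.13 0.0
29.947177336580353
foot [ 0.6047 -0.2406  0.077 ] [-0.0003  0.0048  1.    ]
pred rim [349.546  173.3258] [350.6804 209.3046] ring [304.7137 169.9885] [325.0998 218.3627]
```

View pics/c3.png

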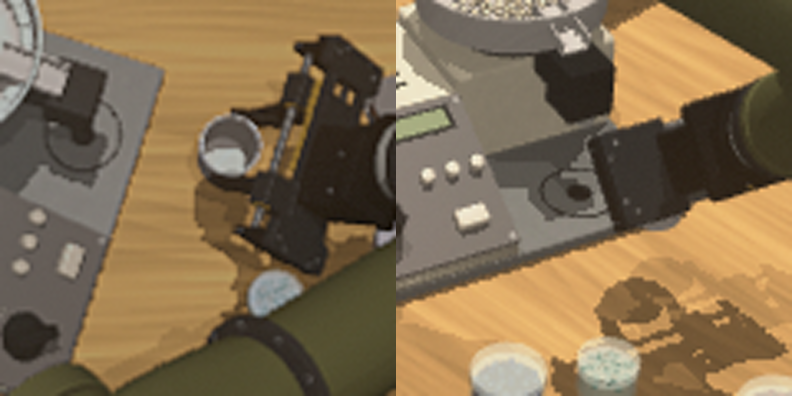

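Top crop: the cup rim at (231,146) is in line with my prediction, and the ring at (84,130) matches too. Descending in front, then sliding in.

Call:
servo_tool([
  {"dx":-0.008,"dy":0,"dz":0.007,"ax":0,"ay":0.1,"az":0,"grip":0.3},
  {"dx":-0.016,"dy":0,"dz":0.015,"ax":0,"ay":0.2,"az":0.1,"grip":0.3},
  {"dx":-0.024,"dy":0,"dz":0.022,"ax":0,"ay":0.3,"az":0.2,"grip":0.3},
  {"dx":-0.032,"dy":0,"dz":0.03,"ax":0,"ay":0.3,"az":0.2,"grip":0.3},
  {"dx":-0.039,"dy":0,"dz":0.0375,"ax":0,"ay":0.3,"az":0.2,"grip":0.3},
])

```text
time_s: 6.6
ee_pos: [0.6037, -0.2415, 0.0638]
ee_rot: [0.756, 0.531, 0.312, -0.222]
force: [0.3, -0.4, -1.3]
gripper_width: 0.0516
grasp_force: 29.9
```

Call:
servo_tool([
  {"dx":0.008,"dy":0,"dz":0.008,"ax":0,"ay":0,"az":0,"grip":0.3},
  {"dx":0.018,"dy":0,"dz":0.018,"ax":0,"ay":0,"az":0,"grip":0.3},
  {"dx":0.03,"dy":0,"dz":0.03,"ax":0,"ay":0,"az":0,"grip":0.3},
  {"dx":0.042,"dy":0,"dz":0.042,"ax":0,"ay":0,"az":0,"grip":0.3},
  {"dx":0.05,"dy":0,"dz":0.05,"ax":0,"ay":0,"az":0,"grip":0.3},
])

```text
time_s: 7.02
ee_pos: [0.6303, -0.1694, 0.0671]
ee_rot: [0.753, 0.534, 0.314, -0.222]
force: [1.2, 0.7, -1.3]
gripper_width: 0.0515
grasp_force: 29.9
```

Run:
```python
from h import *
off=np.array([.0332,.0005,-.0296]);o2=ori(70.5,45)
T=lambda foot,q:(foot+q.apply(off),q)
s=readout.state();q=R.from_quat(s['ee_rot']);print('foot',s['ee_pos']-q.apply(off),q.apply([.7071,0,-.7071]))
plan([T(np.r_[.6485,-.1192,.016]+[0,0,.007],o2)])
```

```text
foot [ 0.629  -0.1714  0.0227] [-0.001  -0.0037  1.    ]
now [ 0.6303 -0.1694  0.0671] [ 0.2354  0.6696 -0.7044] [ 0.1495  0.7089  0.6404  1.607  -1.1072  1.5225  0.813 ] [ 1.1725  0.6914 -1.2649] 0.0515413430905988
d [0.0396 0.001  0.0394] a [-0.1 -0.2  0.1] | 0.056 0.2
```

Call:
servo_tool([
  {"dx":0.01,"dy":0,"dz":0.01,"ax":0,"ay":-0.1,"az":0,"grip":0.3},
  {"dx":0.02,"dy":0.0005,"dz":0.02,"ax":0,"ay":-0.2,"az":0,"grip":0.3},
  {"dx":0.03,"dy":0.001,"dz":0.03,"ax":0,"ay":-0.2,"az":0,"grip":0.3},
  {"dx":0.037,"dy":0.001,"dz":0.037,"ax":0,"ay":-0.2,"az":0,"grip":0.3},
  {"dx":0.0395,"dy":0.001,"dz":0.0395,"ax":0,"ay":-0.2,"az":0,"grip":0.3},
])

```text
time_s: 7.43
ee_pos: [0.6492, -0.1183, 0.0663]
ee_rot: [0.754, 0.534, 0.312, -0.221]
force: [-0.0, 0.5, -0.4]
gripper_width: 0.0515
grasp_force: 29.9
```

Run:
```python
from h import *
off=np.array([.0332,.0005,-.0296]);o2=ori(70.5,45)
T=lambda foot,q:(foot+q.apply(off),q)
s=readout.state();q=R.from_quat(s['ee_rot']);f=s['ee_pos']-q.apply(off);print('foot',f,q.apply([.7071,0,-.7071]),s['grasp_force'])
plan([T(np.r_[.6485,-.1192,.016],o2)])
rim=f+[0,0,.064];print(proj('top',rim),proj('side',rim),proj('side',f))
snap('side','s4');snap('top','t4')
a=cv2.resize(cv2.imread('pics/t4.png')[120:220,250:350],(396,396),interpolation=cv2.INTER_CUBIC)
b=cv2.resize(cv2.imread('pics/s4.png')[160:260,270:370],(396,396),interpolation=cv2.INTER_CUBIC)
cv2.imwrite('pics/c4.png',np.hstack([a,b]))
```

```text
foot [ 0.6478 -0.1206  0.0219] [0.0015 0.0001 1.    ] 29.94807041308377
now [ 0.6492 -0.1183  0.0663] [ 0.2342  0.6667 -0.7075] [ 0.0703  0.6777  0.625   1.6466 -1.1269  1.4589  0.7645] [-0.0197  0.451  -0.3531] 0.051530004380019666
d [-0.0031  0.0002  0.0053] a [-0.1  0.  -0. ] | 0.006 0.1
[306.2954 164.123 ] [326.8171 200.1845] [325.5484 217.1061]
```

View pics/c4.png

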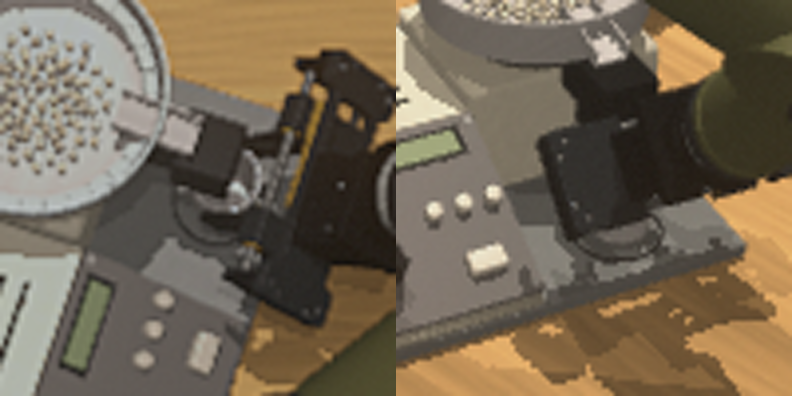

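The cup is over the ring and under the head. Its foot shows at side crop (620,235), inside the mark. Lowering it.

Call:
servo_tool([
  {"dx":0,"dy":0,"dz":0.002,"ax":0,"ay":0,"az":0,"grip":0.3},
  {"dx":-0.001,"dy":0,"dz":0.003,"ax":0,"ay":0,"az":0,"grip":0.3},
  {"dx":-0.002,"dy":0,"dz":0.004,"ax":0,"ay":0,"az":0,"grip":0.3},
  {"dx":-0.0027,"dy":0,"dz":0.0047,"ax":0,"ay":0,"az":0,"grip":0.3},
  {"dx":-0.0033,"dy":0,"dz":0.0053,"ax":0,"ay":0,"az":0,"grip":0.3},
])

```text
time_s: 7.95
ee_pos: [0.6487, -0.1206, 0.0603]
ee_rot: [0.756, 0.532, 0.312, -0.221]
force: [-2.0, -1.1, 4.8]
gripper_width: 0.0516
grasp_force: 30.0
```

Call:
servo_tool([
  {"dx":0,"dy":0,"dz":0,"ax":0,"ay":0,"az":0,"grip":0.3},
  {"dx":0,"dy":0,"dz":0,"ax":0,"ay":0,"az":0,"grip":0.3},
  {"dx":0,"dy":0,"dz":0,"ax":0,"ay":0,"az":0,"grip":0.3},
  {"dx":0,"dy":0,"dz":0,"ax":0,"ay":0,"az":0,"grip":0.3},
  {"dx":0,"dy":0,"dz":0,"ax":0,"ay":0,"az":0,"grip":0.3},
])

```text
time_s: 8.37
ee_pos: [0.6489, -0.1203, 0.0603]
ee_rot: [0.755, 0.532, 0.312, -0.22]
force: [-2.0, -1.6, 4.3]
gripper_width: 0.0517
grasp_force: 30.0
```

Call:
servo_tool([
  {"dx":0,"dy":0,"dz":0,"ax":0,"ay":0,"az":0,"grip":0.8},
  {"dx":0,"dy":0,"dz":0,"ax":0,"ay":0,"az":0,"grip":0.9},
  {"dx":0,"dy":0,"dz":0,"ax":0,"ay":0,"az":0,"grip":0.95},
  {"dx":0,"dy":0,"dz":0,"ax":0,"ay":0,"az":0,"grip":0.95},
  {"dx":0,"dy":0,"dz":0,"ax":0,"ay":0,"az":0,"grip":0.95},
])

```text
time_s: 8.78
ee_pos: [0.6488, -0.1198, 0.0595]
ee_rot: [0.755, 0.533, 0.311, -0.221]
force: [-0.4, 0.1, -0.5]
gripper_width: 0.077
grasp_force: 0.0
```

Call:
servo_tool([
  {"dx":-0.003,"dy":0,"dz":-0.004,"ax":0,"ay":0,"az":0,"grip":0.95},
  {"dx":-0.008,"dy":0,"dz":-0.013,"ax":0,"ay":0,"az":0,"grip":0.95},
  {"dx":-0.016,"dy":0,"dz":-0.03,"ax":0,"ay":0,"az":0,"grip":0.95},
  {"dx":-0.026,"dy":0,"dz":-0.05,"ax":0,"ay":0,"az":0,"grip":0.95},
  {"dx":-0.036,"dy":0,"dz":-0.075,"ax":0,"ay":0,"az":0,"grip":0.95},
])

```text
time_s: 9.2
ee_pos: [0.6218, -0.1943, 0.0875]
ee_rot: [0.755, 0.533, 0.311, -0.221]
force: [0.1, -0.1, 0.8]
gripper_width: 0.0822
grasp_force: 0.0
```

Call:
servo_tool([
  {"dx":0,"dy":0,"dz":-0.03,"ax":0,"ay":0,"az":0,"grip":0.6},
  {"dx":0,"dy":0,"dz":-0.06,"ax":0,"ay":0,"az":0,"grip":0.5},
  {"dx":0,"dy":0,"dz":-0.09,"ax":0,"ay":0,"az":0,"grip":0.45},
  {"dx":0.01,"dy":0,"dz":-0.12,"ax":0,"ay":0,"az":0,"grip":0.45},
  {"dx":0.02,"dy":0,"dz":-0.14,"ax":0,"ay":0,"az":0,"grip":0.45},
])

```text
time_s: 9.62
ee_pos: [0.5925, -0.2781, 0.2028]
ee_rot: [0.757, 0.531, 0.311, -0.219]
force: [0.0, -0.8, 0.5]
gripper_width: 0.0568
grasp_force: 0.0
```

Run:
```python
from h import *
snap('side','s5');snap('top','t5')
t=cv2.imread('pics/t5.png');s=cv2.imread('pics/s5.png')
C=cv2.INTER_LANCZOS4
top=np.hstack([cv2.resize(t[130:210,260:340],(390,300),interpolation=C),cv2.resize(s[165:245,290:370],(390,300),interpolation=C)])
g=[]
for im,n in((t,'top'),(s,'side')):
    u,v=proj(n,GRIP-.012*nrm+.02*up);u,v=int(u),int(v);g.append(cv2.resize(im[v-15:v+15,u-19:u+20],(390,300),interpolation=C));print(n,u,v,proj(n,GRIP),proj(n,GRIP+.011*nrm),proj(n,GRIP-.021*nrm+.037*up))
cv2.imwrite('pics/c5.png',np.vstack([top,np.hstack(g)]))
print(readout.state()['ee_pos'],proj('side',[.6485,-.1195,.08]),proj('side',[.6485,-.1195,.016]))
```

```text
top 281 228 [288.6579 231.051 ] [290.5076 231.199 ] [274.8354 226.3695]
side 262 219 [265.2322 223.7739] [265.9388 222.2689] [259.4636 215.1843]
[ 0.5938 -0.2785  0.2053] [326.5905 201.5336] [325.3318 218.3656]
```

View pics/c5.png

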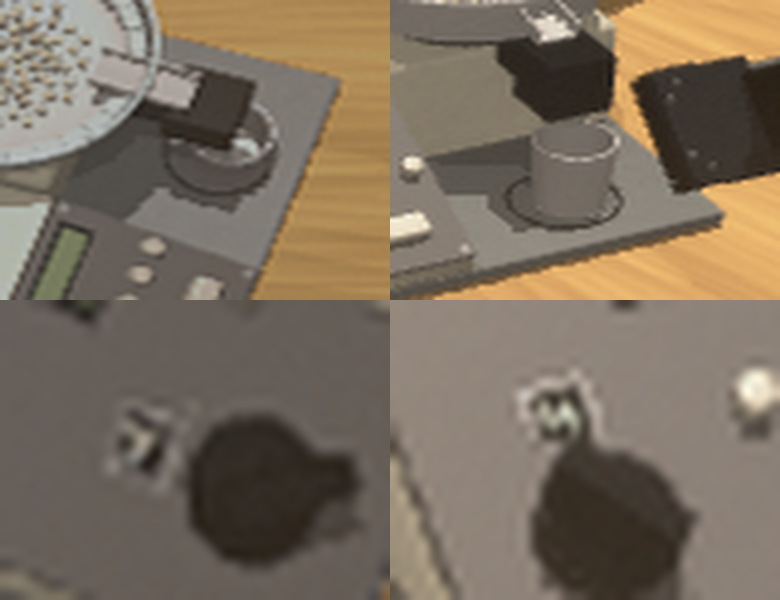

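The cup stands inside the ring and upright. The glyph is too small to read, so I'll get the wing direction from depth, then calibrate on a stop.

```bash
cat > wing.py <<'E'
from h import *
from scipy.optimize import minimize
def wing(tags):
    Q=[]
    for n,t in tags:
        d=np.load(f'pics/{t}.npy');u,v=map(int,proj(n,GRIP))
        for j in range(v-14,v+15):
            for i in range(u-14,u+15):
                p=px(n,d,i,j,d[j,i])-GRIP
                l=np.array([p@up,p@ym,p@nrm])
                if abs(l[2]-.004)<.010 and np.hypot(l[0],l[1])<.028: Q.append(np.r_[l,n=='top'])
    return np.array(Q)
if __name__=='__main__':
    for tg in([('top','t5')],[('side','s5')],[('top','t0'),('side','s0')]):
        Q=wing(tg);c=Q[:,:2].mean(0);w,V=np.linalg.eigh(np.cov((Q[:,:2]).T));print(tg,len(Q),c,np.sqrt(w),'wing angle from up-slope toward left',np.degrees(np.arctan2(V[1,1],V[0,1])))
    o=ori(70.5,60);m=o.as_matrix();print(m)
E
python3 wing.py
```

```text
[('top', 't5')] 66 [0.0012 0.0011] [0.0044 0.013 ] wing angle from up-slope toward left -141.40742725483656
[('side', 's5')] 77 [-0.0036  0.003 ] [0.0041 0.0125] wing angle from up-slope toward left -141.0416471524766Traceback (most recent call last):
  File "wing.py", line 15, in <module>
    Q=wing(tg);c=Q[:,:2].mean(0);w,V=np.linalg.eigh(np.cov((Q[:,:2]).T));print(tg,len(Q),c,np.sqrt(w),'wing angle from up-slope toward left',np.degrees(np.arctan2(V[1,1],V[0,1])))
  File "wing.py", line 9, in wing
    p=px(n,d,i,j,d[j,i])-GRIP
      ~~^^^^^^^^^^^^^^^^
  File "h.py", line 7, in px
    c=viewer.camera_params(n);K=np.array(c['mtx']);T=np.linalg.inv(np.array(c['extrinsics']))
ValueError: time passes only in moves, steps and waits
```

```bash
cat >> h.py <<'E'
GC=GRIP-.0006*up+.001*ym
def dori(az): return ori(70.5,60)*R.from_euler('z',az,degrees=True)
E
python3 - <<'E'
from h import *
A=dori(-39)
plan([(np.array([.52,-.2,.23]),dori(-20)),(GC+.11*nrm,A),(GC-.009*nrm,A)])
E
```

```text
now [ 0.5938 -0.2785  0.2053] [ 0.2421  0.66   -0.7112] [ 0.2875  0.6467  0.7205  1.3999 -1.0189  1.7763  0.7308] [-0.0888  0.002   0.349 ] 0.04933530266529314
d [ 0.0524 -0.096   0.0164] a [  3.  -14.4 -20. ] | 0.111 24.8
d [ 0.0488 -0.101   0.0757] a [  0.   0. -19.] | 0.135 19.0
d [-0.     0.     0.119] a [0. 0. 0.] | 0.119 0.0
```

Call:
servo_tool([
  {"dx":0.011,"dy":-0.019,"dz":0.003,"ax":0.6,"ay":-3,"az":-4,"grip":0.45},
  {"dx":0.021,"dy":-0.038,"dz":0.006,"ax":1.2,"ay":-6,"az":-8,"grip":0.45},
  {"dx":0.031,"dy":-0.057,"dz":0.01,"ax":1.8,"ay":-9,"az":-12,"grip":0.45},
  {"dx":0.042,"dy":-0.076,"dz":0.013,"ax":2.4,"ay":-12,"az":-16,"grip":0.45},
  {"dx":0.052,"dy":-0.096,"dz":0.016,"ax":3,"ay":-14.4,"az":-20,"grip":0.45},
])

```text
time_s: 10.13
ee_pos: [0.5194, -0.1955, 0.226]
ee_rot: [0.678, 0.688, 0.233, -0.114]
force: [-0.6, 1.3, 0.1]
gripper_width: 0.0393
grasp_force: 0.0
```

Call:
servo_tool([
  {"dx":0.01,"dy":-0.02,"dz":0.015,"ax":0,"ay":0,"az":-4,"grip":0.45},
  {"dx":0.02,"dy":-0.04,"dz":0.03,"ax":0,"ay":0,"az":-8,"grip":0.45},
  {"dx":0.03,"dy":-0.06,"dz":0.045,"ax":0,"ay":0,"az":-12,"grip":0.45},
  {"dx":0.04,"dy":-0.08,"dz":0.06,"ax":0,"ay":0,"az":-16,"grip":0.45},
  {"dx":0.049,"dy":-0.101,"dz":0.076,"ax":0,"ay":0,"az":-19,"grip":0.45},
])

```text
time_s: 10.55
ee_pos: [0.429, -0.1129, 0.1665]
ee_rot: [0.555, 0.79, 0.25, -0.074]
force: [-0.6, -0.4, 0.4]
gripper_width: 0.0391
grasp_force: 0.0
```

Run:
```python
from h import *
A=dori(-39)
plan([(GC+.05*nrm,A),(GC-.009*nrm,A)])
```

```text
now [ 0.429  -0.1129  0.1665] [ 0.1605  0.4775 -0.8638] [-0.1174  0.0024  0.7336  2.0384 -0.5251  1.3066  1.1561] [-0.6213 -0.3842  0.4424] 0.039143118761606595
d [-0.0038  0.0016  0.0548] a [-0.2 -0.5  0.2] | 0.055 0.6
d [-0.     0.     0.059] a [0. 0. 0.] | 0.059 0.0
```

Call:
servo_tool([
  {"dx":-0.002,"dy":0.001,"dz":0.018,"ax":-0.2,"ay":-0.5,"az":0.2,"grip":0.45},
  {"dx":-0.0038,"dy":0.0016,"dz":0.036,"ax":-0.2,"ay":-0.5,"az":0.2,"grip":0.45},
  {"dx":-0.0038,"dy":0.0016,"dz":0.055,"ax":-0.2,"ay":-0.5,"az":0.2,"grip":0.45},
  {"dx":-0.0038,"dy":0.0016,"dz":0.07,"ax":-0.2,"ay":-0.5,"az":0.2,"grip":0.45},
  {"dx":-0.0038,"dy":0.0016,"dz":0.08,"ax":-0.2,"ay":-0.5,"az":0.2,"grip":0.45},
])

```text
time_s: 10.97
ee_pos: [0.4448, -0.0773, 0.0956]
ee_rot: [0.559, 0.788, 0.249, -0.072]
force: [-0.1, 0.3, -0.5]
gripper_width: 0.0392
grasp_force: 0.0
```

Run:
```python
from h import *
A=dori(-39)
plan([(GC-.009*nrm,A)])
```

```text
now [ 0.4448 -0.0773  0.0956] [ 0.1649  0.4718 -0.8662] [-0.1462  0.0937  0.6997  2.1267 -0.6309  1.1547  1.2163] [-0.1451  0.2727 -0.544 ] 0.03921540785649117
d [-0.      0.0003  0.033 ] a [-0.1 -0.1 -0.2] | 0.033 0.2
```

Pose is on axis. Descending the last 33 mm.

Call:
servo_tool([
  {"dx":0,"dy":0,"dz":0.008,"ax":0,"ay":0,"az":0,"grip":0.45},
  {"dx":0,"dy":0,"dz":0.016,"ax":0,"ay":0,"az":0,"grip":0.45},
  {"dx":0,"dy":0,"dz":0.024,"ax":0,"ay":0,"az":0,"grip":0.45},
  {"dx":0,"dy":0,"dz":0.03,"ax":0,"ay":0,"az":0,"grip":0.45},
  {"dx":0,"dy":0,"dz":0.033,"ax":0,"ay":0,"az":0,"grip":0.45},
])

```text
time_s: 11.38
ee_pos: [0.4513, -0.0624, 0.068]
ee_rot: [0.559, 0.788, 0.249, -0.071]
force: [0.8, 1.8, 0.3]
gripper_width: 0.0392
grasp_force: 0.0
```

Call:
servo_tool([
  {"dx":0,"dy":0,"dz":0,"ax":0,"ay":0,"az":0,"grip":0.05},
  {"dx":0,"dy":0,"dz":0,"ax":0,"ay":0,"az":0,"grip":0.05},
  {"dx":0,"dy":0,"dz":0,"ax":0,"ay":0,"az":0,"grip":0.05},
  {"dx":0,"dy":0,"dz":0,"ax":0,"ay":0,"az":0,"grip":0.05},
  {"dx":0,"dy":0,"dz":0,"ax":0,"ay":0,"az":0,"grip":0.05},
])

```text
time_s: 11.8
ee_pos: [0.4515, -0.0631, 0.0689]
ee_rot: [0.559, 0.788, 0.249, -0.07]
force: [-7.1, -2.9, 0.3]
gripper_width: 0.0135
grasp_force: 4.5
```

```bash
cat > tq.py <<'E'
from h import *
s=readout.state();q=R.from_quat(s['ee_rot'])
v=(dori(0).inv()*q).as_rotvec(degrees=True)
print('az',v,'F tool',q.inv().apply(s['force']),'M tool',q.inv().apply(s['ft_torque']),'q',s['joint_positions'],s['gripper_width'],s['grasp_force'],'off',[(s['ee_pos']-GC)@k for k in(up,ym,nrm)],s['time_s'])
E
python3 tq.py
```

```text
az [ -0.0296  -0.034  -38.8413] F tool [ 0.2469 -7.1239 -2.7763] M tool [ 2.3847 -0.731   0.0434] q [-0.1552  0.1387  0.6816  2.1526 -0.6866  1.1007  1.2525] 0.013545586562713062 4.500730186700821 off [np.float64(6.590887898104457e-05), np.float64(-0.0013195418777799382), np.float64(-0.006944684810660153)] 11.8
```

Call:
servo_tool([
  {"dx":0,"dy":-0.001,"dz":0,"ax":0,"ay":0,"az":0,"grip":0.05},
  {"dx":0,"dy":-0.001,"dz":0,"ax":0,"ay":0,"az":0,"grip":0.05},
  {"dx":0,"dy":-0.001,"dz":0,"ax":0,"ay":0,"az":0,"grip":0.05},
  {"dx":0,"dy":-0.001,"dz":0,"ax":0,"ay":0,"az":0,"grip":0.05},
  {"dx":0,"dy":-0.001,"dz":0,"ax":0,"ay":0,"az":0,"grip":0.05},
])

```text
time_s: 12.22
ee_pos: [0.4507, -0.0634, 0.0686]
ee_rot: [0.559, 0.788, 0.249, -0.07]
force: [-0.2, -2.4, 2.8]
gripper_width: 0.0118
grasp_force: 30.0
```

```bash
python3 tq.py
```

```text
az [ -0.0494  -0.0408 -38.8279] F tool [-0.8965  0.0483 -3.5856] M tool [ 0.6473 -0.675  -0.021 ] q [-0.1546  0.138   0.6822  2.1542 -0.6864  1.1001  1.2537] 0.011836891885270191 30.00321865081787 off [np.float64(-0.0005768113700217767), np.float64(-0.0007464668183527561), np.float64(-0.006977786128352513)] 12.2167
```

Call:
servo_tool([
  {"dx":0,"dy":0,"dz":-0.001,"ax":0,"ay":0,"az":6,"grip":0.05},
  {"dx":0,"dy":0,"dz":-0.001,"ax":0,"ay":0,"az":12,"grip":0.05},
  {"dx":0,"dy":0,"dz":-0.001,"ax":0,"ay":0,"az":18,"grip":0.05},
  {"dx":0,"dy":0,"dz":-0.001,"ax":0,"ay":0,"az":24,"grip":0.05},
  {"dx":0,"dy":0,"dz":-0.001,"ax":0,"ay":0,"az":30,"grip":0.05},
])

```text
time_s: 12.63
ee_pos: [0.4508, -0.0634, 0.0686]
ee_rot: [0.745, 0.615, 0.222, -0.132]
force: [4.1, 0.2, -4.3]
gripper_width: 0.0116
grasp_force: 30.0
```

```bash
python3 tq.py
```

```text
az [-0.0669 -0.0755 -8.5375] F tool [-1.336   3.6247  4.5708] M tool [-0.555  -1.1765 -0.0209] q [-0.191   0.1409  0.7211  2.1551 -0.6911  1.1031  0.7294] 0.011582124634927287 29.99395340681076 off [np.float64(-0.0005689729356772801), np.float64(-0.000852341159408299), np.float64(-0.006931144989244471)] 12.6333
```

Call:
servo_tool([
  {"dx":0,"dy":0,"dz":0,"ax":0,"ay":0,"az":5,"grip":0.05},
  {"dx":0,"dy":0,"dz":0,"ax":0,"ay":0,"az":10,"grip":0.05},
  {"dx":0,"dy":0,"dz":0,"ax":0,"ay":0,"az":15,"grip":0.05},
  {"dx":0,"dy":0,"dz":0,"ax":0,"ay":0,"az":20,"grip":0.05},
  {"dx":0,"dy":0,"dz":0,"ax":0,"ay":0,"az":25,"grip":0.05},
])

```text
time_s: 13.05
ee_pos: [0.451, -0.0635, 0.0686]
ee_rot: [0.861, 0.439, 0.188, -0.177]
force: [4.1, -0.3, -5.0]
gripper_width: 0.0119
grasp_force: 30.0
```

```bash
python3 tq.py
```

```text
az [-0.1004 -0.0655 16.4122] F tool [-0.3552  4.2871  4.858 ] M tool [-1.0104 -0.8611  0.024 ] q [-0.2222  0.1443  0.755   2.1558 -0.6963  1.1061  0.299 ] 0.01194731648756026 29.9947589635849 off [np.float64(-0.0005957732798219139), np.float64(-0.000992643241444621), np.float64(-0.006920859207791874)] 13.05
```

Call:
servo_tool([
  {"dx":0,"dy":0,"dz":0.0005,"ax":0,"ay":0,"az":5,"grip":0.05},
  {"dx":0,"dy":0,"dz":0.0005,"ax":0,"ay":0,"az":10,"grip":0.05},
  {"dx":0,"dy":0,"dz":0.0005,"ax":0,"ay":0,"az":15,"grip":0.05},
  {"dx":0,"dy":0,"dz":0.0005,"ax":0,"ay":0,"az":20,"grip":0.05},
  {"dx":0,"dy":0,"dz":0.0005,"ax":0,"ay":0,"az":25,"grip":0.05},
])

```text
time_s: 13.47
ee_pos: [0.4511, -0.0636, 0.0685]
ee_rot: [0.935, 0.242, 0.145, -0.214]
force: [2.8, -0.8, -2.3]
gripper_width: 0.0119
grasp_force: 30.0
```

```bash
python3 tq.py
```

```text
az [-0.1242 -0.0261 41.4157] F tool [1.1688 2.8296 2.092 ] M tool [-0.9708 -0.5001  0.0765] q [-0.2547  0.1486  0.7909  2.1566 -0.7027  1.1099 -0.1311] 0.011857252974904716 29.996796548366547 off [np.float64(-0.0006468597620322316), np.float64(-0.0011348281734575518), np.float64(-0.0069563903884311915)] 13.4667
```

Call:
servo_tool([
  {"dx":0,"dy":0,"dz":0.0003,"ax":0,"ay":0,"az":5,"grip":0.05},
  {"dx":0,"dy":0,"dz":0.0003,"ax":0,"ay":0,"az":10,"grip":0.05},
  {"dx":0,"dy":0,"dz":0.0003,"ax":0,"ay":0,"az":15,"grip":0.05},
  {"dx":0,"dy":0,"dz":0.0003,"ax":0,"ay":0,"az":20,"grip":0.05},
  {"dx":0,"dy":0,"dz":0.0003,"ax":0,"ay":0,"az":25,"grip":0.05},
])

```text
time_s: 13.88
ee_pos: [0.4511, -0.0637, 0.0685]
ee_rot: [0.965, 0.034, 0.096, -0.24]
force: [2.1, -2.3, -0.4]
gripper_width: 0.0114
grasp_force: 30.0
```

```bash
python3 tq.py
```

```text
az [-0.1445  0.0046 66.4155] F tool [ 1.8842  2.4281 -0.33  ] M tool [-1.0926 -0.2027  0.04  ] q [-0.2889  0.1537  0.8289  2.1573 -0.7094  1.1142 -0.5607] 0.011434461513238516 29.997333884239197 off [np.float64(-0.0007876162761299168), np.float64(-0.0012441648187850622), np.float64(-0.006966253422626747)] 13.8833
```

Call:
servo_tool([
  {"dx":0,"dy":0,"dz":0,"ax":0,"ay":0,"az":5,"grip":0.05},
  {"dx":0,"dy":0,"dz":0,"ax":0,"ay":0,"az":10,"grip":0.05},
  {"dx":0,"dy":0,"dz":0,"ax":0,"ay":0,"az":15,"grip":0.05},
  {"dx":0,"dy":0,"dz":0,"ax":0,"ay":0,"az":20,"grip":0.05},
  {"dx":0,"dy":0,"dz":0,"ax":0,"ay":0,"az":25,"grip":0.05},
])

```text
time_s: 14.3
ee_pos: [0.4511, -0.0639, 0.0684]
ee_rot: [0.95, -0.176, 0.042, -0.255]
force: [1.9, -1.9, -1.4]
gripper_width: 0.0113
grasp_force: 30.0
```

```bash
python3 tq.py
```

```text
az [-0.1622  0.033  91.4244] F tool [2.4858 1.5822 0.6554] M tool [-1.099   0.2829  0.0616] q [-0.3251  0.1595  0.8693  2.1582 -0.7167  1.119  -0.9899] 0.01134869519979213 29.997382164001465 off [np.float64(-0.0009329749833158992), np.float64(-0.0012467744252883954), np.float64(-0.006953469726949804)] 14.3
```

Call:
servo_tool([
  {"dx":0,"dy":0,"dz":0,"ax":0,"ay":0,"az":5,"grip":0.05},
  {"dx":0,"dy":0,"dz":0,"ax":0,"ay":0,"az":10,"grip":0.05},
  {"dx":0,"dy":0,"dz":0,"ax":0,"ay":0,"az":15,"grip":0.05},
  {"dx":0,"dy":0,"dz":0,"ax":0,"ay":0,"az":20,"grip":0.05},
  {"dx":0,"dy":0,"dz":0,"ax":0,"ay":0,"az":25,"grip":0.05},
])

```text
time_s: 14.72
ee_pos: [0.451, -0.064, 0.0683]
ee_rot: [0.889, -0.377, -0.015, -0.258]
force: [1.8, -3.0, -1.3]
gripper_width: 0.0118
grasp_force: 30.0
```

```bash
python3 tq.py
```

```text
az [ -0.1756   0.0599 116.4253] F tool [3.5829 1.0683 0.0738] M tool [-0.9551  0.735   0.0587] q [-0.3636  0.1666  0.9125  2.1592 -0.7251  1.1248 -1.418 ] 0.0117818612032709 29.997684359550476 off [np.float64(-0.0010683972901508751), np.float64(-0.0012089917089763843), np.float64(-0.00697132064157465)] 14.7167
```

Call:
servo_tool([
  {"dx":0,"dy":0,"dz":0,"ax":0,"ay":0,"az":5,"grip":0.05},
  {"dx":0,"dy":0,"dz":0,"ax":0,"ay":0,"az":10,"grip":0.05},
  {"dx":0,"dy":0,"dz":0,"ax":0,"ay":0,"az":15,"grip":0.05},
  {"dx":0,"dy":0,"dz":0,"ax":0,"ay":0,"az":20,"grip":0.05},
  {"dx":0,"dy":0,"dz":0,"ax":0,"ay":0,"az":25,"grip":0.05},
])

```text
time_s: 15.13
ee_pos: [0.4509, -0.064, 0.0683]
ee_rot: [0.787, -0.561, -0.07, -0.248]
force: [0.9, -3.0, -1.3]
gripper_width: 0.0116
grasp_force: 30.0
```

```bash
python3 tq.py
```

```text
az [ -0.1759   0.0941 141.4306] F tool [ 3.3731  0.2799 -0.1167] M tool [-0.5661  1.0112  0.1362] q [-0.4048  0.1756  0.9593  2.1601 -0.7351  1.1321 -1.8445] 0.011557946822588856 29.999970495700836 off [np.float64(-0.001161933788496332), np.float64(-0.0011069611976530838), np.float64(-0.006961082785358826)] 15.1333
```

Call:
servo_tool([
  {"dx":0,"dy":0,"dz":0,"ax":0,"ay":0,"az":2,"grip":0.05},
  {"dx":0,"dy":0,"dz":0,"ax":0,"ay":0,"az":4,"grip":0.05},
  {"dx":0,"dy":0,"dz":0,"ax":0,"ay":0,"az":6,"grip":0.05},
  {"dx":0,"dy":0,"dz":0,"ax":0,"ay":0,"az":8,"grip":0.05},
  {"dx":0,"dy":0,"dz":0,"ax":0,"ay":0,"az":10,"grip":0.05},
])

```text
time_s: 15.55
ee_pos: [0.4508, -0.0637, 0.0684]
ee_rot: [0.737, -0.625, -0.091, -0.241]
force: [0.4, -3.0, 0.0]
gripper_width: 0.0133
grasp_force: 33.2
```

```bash
python3 tq.py
```

```text
az [ -0.1565   0.0408 151.1343] F tool [ 2.7014 -0.0536 -1.3568] M tool [-0.4962  0.8928 -0.79  ] q [-0.4222  0.1796  0.9786  2.1602 -0.7391  1.136  -2.0105] 0.013323934166728082 33.229416869580746 off [np.float64(-0.0008828708121466238), np.float64(-0.000896619984791429), np.float64(-0.006978543994381072)] 15.55
```

The dial has hit the upper stop: moment -0.79 N m, with the wing slipping past az≈143.7°. That matches dial = az + 180° for the wing, so the 7 is at az 72°. Turning back.

Call:
servo_tool([
  {"dx":0,"dy":0,"dz":0,"ax":0,"ay":0,"az":-6,"grip":0.05},
  {"dx":0,"dy":0,"dz":0,"ax":0,"ay":0,"az":-12,"grip":0.05},
  {"dx":0,"dy":0,"dz":0,"ax":0,"ay":0,"az":-18,"grip":0.05},
  {"dx":0,"dy":0,"dz":0,"ax":0,"ay":0,"az":-24,"grip":0.05},
  {"dx":0,"dy":0,"dz":0,"ax":0,"ay":0,"az":-30,"grip":0.05},
])

```text
time_s: 15.97
ee_pos: [0.4507, -0.0636, 0.0685]
ee_rot: [0.874, -0.411, -0.025, -0.257]
force: [0.1, -2.9, 1.3]
gripper_width: 0.0118
grasp_force: 29.9
```

Call:
servo_tool([
  {"dx":0,"dy":0,"dz":0,"ax":0,"ay":0,"az":-5,"grip":0.05},
  {"dx":0,"dy":0,"dz":0,"ax":0,"ay":0,"az":-10,"grip":0.05},
  {"dx":0,"dy":0,"dz":0,"ax":0,"ay":0,"az":-15,"grip":0.05},
  {"dx":0,"dy":0,"dz":0,"ax":0,"ay":0,"az":-20,"grip":0.05},
  {"dx":0,"dy":0,"dz":0,"ax":0,"ay":0,"az":-25,"grip":0.05},
])

```text
time_s: 16.38
ee_pos: [0.4506, -0.0636, 0.0684]
ee_rot: [0.942, -0.213, 0.031, -0.256]
force: [-0.6, -2.9, 0.6]
gripper_width: 0.012
grasp_force: 29.9
```

Call:
servo_tool([
  {"dx":0,"dy":0,"dz":0,"ax":0,"ay":0,"az":-5,"grip":0.05},
  {"dx":0,"dy":0,"dz":0,"ax":0,"ay":0,"az":-10,"grip":0.05},
  {"dx":0,"dy":0,"dz":0,"ax":0,"ay":0,"az":-15,"grip":0.05},
  {"dx":0,"dy":0,"dz":0,"ax":0,"ay":0,"az":-20,"grip":0.05},
  {"dx":0,"dy":0,"dz":0,"ax":0,"ay":0,"az":-24,"grip":0.05},
])

```text
time_s: 16.8
ee_pos: [0.4506, -0.0637, 0.0684]
ee_rot: [0.966, -0.012, 0.084, -0.244]
force: [-0.7, -3.2, -0.0]
gripper_width: 0.0116
grasp_force: 29.9
```

```bash
python3 tq.py
```

```text
az [-0.0967 -0.0142 71.9578] F tool [-0.5029  2.7884 -1.5672] M tool [-1.0686 -0.3727  0.0749] q [-0.2947  0.1545  0.8358  2.1579 -0.7101  1.1157 -0.6559] 0.011602644697410576 29.86164093017578 off [np.float64(-0.0009797113891396188), np.float64(-0.0007092169518135442), np.float64(-0.006986044985364954)] 16.8
```

Call:
servo_tool([
  {"dx":0,"dy":0,"dz":0,"ax":0,"ay":0,"az":0,"grip":0.5},
  {"dx":0,"dy":0,"dz":0,"ax":0,"ay":0,"az":0,"grip":0.5},
  {"dx":0,"dy":0,"dz":0,"ax":0,"ay":0,"az":0,"grip":0.5},
  {"dx":0,"dy":0,"dz":0,"ax":0,"ay":0,"az":0,"grip":0.5},
  {"dx":0,"dy":0,"dz":0,"ax":0,"ay":0,"az":0,"grip":0.5},
])

```text
time_s: 17.22
ee_pos: [0.4504, -0.0628, 0.0685]
ee_rot: [0.966, -0.014, 0.083, -0.245]
force: [0.6, 0.3, 0.7]
gripper_width: 0.0367
grasp_force: 0.0
```

Call:
servo_tool([
  {"dx":0,"dy":0,"dz":-0.02,"ax":0,"ay":0,"az":0,"grip":0.5},
  {"dx":0,"dy":0,"dz":-0.05,"ax":0,"ay":0,"az":0,"grip":0.5},
  {"dx":0,"dy":0,"dz":-0.08,"ax":0,"ay":0,"az":0,"grip":0.3},
  {"dx":0,"dy":0,"dz":-0.11,"ax":0,"ay":0,"az":0,"grip":0.1},
  {"dx":0,"dy":0,"dz":-0.14,"ax":0,"ay":0,"az":0,"grip":0},
])

```text
time_s: 17.63
ee_pos: [0.4265, -0.1295, 0.191]
ee_rot: [0.966, -0.014, 0.083, -0.245]
force: [0.8, 0.8, 0.4]
gripper_width: 0.0307
grasp_force: 0.0
```

Run:
```python
from h import *
plan([(KEY+.11*nrm,dori(40)),(KEY+.11*nrm,dori(0))])
```

```text
now [ 0.4265 -0.1295  0.191 ] [ 0.167   0.4714 -0.866 ] [-0.2652 -0.028   0.9033  2.0023 -0.4897  1.3505 -0.8081] [0.8025 0.8492 0.362 ] 0.03069526078005968
d [0.071  0.0439 0.0363] a [ -0.   -0.  -32.2] | 0.091 32.2
d [0. 0. 0.] a [  0.   0. -40.] | 0.0 40.0
```

Call:
servo_tool([
  {"dx":0.014,"dy":0.009,"dz":0.007,"ax":0,"ay":0,"az":-6.4,"grip":0},
  {"dx":0.028,"dy":0.018,"dz":0.014,"ax":0,"ay":0,"az":-12.8,"grip":0},
  {"dx":0.042,"dy":0.026,"dz":0.021,"ax":0,"ay":0,"az":-19.2,"grip":0},
  {"dx":0.057,"dy":0.035,"dz":0.029,"ax":0,"ay":0,"az":-25.6,"grip":0},
  {"dx":0.071,"dy":0.044,"dz":0.036,"ax":0,"ay":0,"az":-32.2,"grip":0},
])

```text
time_s: 18.05
ee_pos: [0.5046, -0.1553, 0.1479]
ee_rot: [0.931, 0.257, 0.148, -0.212]
force: [0.2, -0.2, -0.0]
gripper_width: 0.0024
grasp_force: 0.0
```

Call:
servo_tool([
  {"dx":0,"dy":0,"dz":0,"ax":0,"ay":0,"az":-7,"grip":0},
  {"dx":0,"dy":0,"dz":0,"ax":0,"ay":0,"az":-14,"grip":0},
  {"dx":0,"dy":0,"dz":0,"ax":0,"ay":0,"az":-21,"grip":0},
  {"dx":0,"dy":0,"dz":0,"ax":0,"ay":0,"az":-28,"grip":0},
  {"dx":0,"dy":0,"dz":0,"ax":0,"ay":0,"az":-35,"grip":0},
])

```text
time_s: 18.47
ee_pos: [0.5036, -0.1554, 0.1483]
ee_rot: [0.811, 0.525, 0.205, -0.158]
force: [0.1, 0.0, -0.1]
gripper_width: 0.0007
grasp_force: 0.0
```

Run:
```python
from h import *
snap('side','s6');snap('top','t6')
C=cv2.INTER_LANCZOS4;g=[]
for t,n in(('t6','top'),('s6','side')):
    im=cv2.imread(f'pics/{t}.png')
    u,v=map(int,proj(n,GRIP-.012*nrm+.02*up));g.append(cv2.resize(im[v-15:v+15,u-19:u+20],(390,300),interpolation=C))
    H=[]
    # rectified window
    c=GRIP-.021*nrm+.037*up
    src=np.float32([proj(n,c+a*.016*up+b*.016*ym) for a,b in((1,1),(1,-1),(-1,-1),(-1,1))])
    M=cv2.getPerspectiveTransform(src,np.float32([[0,0],[390,0],[390,298],[0,298]]))
    g.append(cv2.warpPerspective(im,M,(390,300),flags=cv2.INTER_CUBIC))
cv2.imwrite('pics/c6.png',np.vstack([np.hstack(g[:2]),np.hstack(g[2:])]))
from wing import wing
for tg in([('top','t6')],[('side','s6')]):
    Q=wing(tg)
    if len(Q)>10:
        w,V=np.linalg.eigh(np.cov(Q[:,:2].T));print(tg,len(Q),np.sqrt(w),'CW az',-np.degrees(np.arctan2(V[1,1],V[0,1])))
plan([(KEY+.03*nrm,dori(0)),(KEY+.004*nrm,dori(0))])
```

```text
[('top', 't6')] 74 [0.005  0.0119] CW az -112.16038528651042
[('side', 's6')] 67 [0.0049 0.0135] CW az -109.0621124557708
now [ 0.5036 -0.1554  0.1484] [ 0.1669  0.4714 -0.866 ] [-0.0981  0.2607  0.7885  1.8708 -0.6912  1.3564  0.5107] [ 0.0199 -0.5091  0.592 ] 0.0006867177007624395
d [ 0.     -0.0003  0.0787] a [-0. -0. -5.] | 0.079 5.0
d [-0.    -0.     0.026] a [0. 0. 0.] | 0.026 0.0
```

View pics/c6.png

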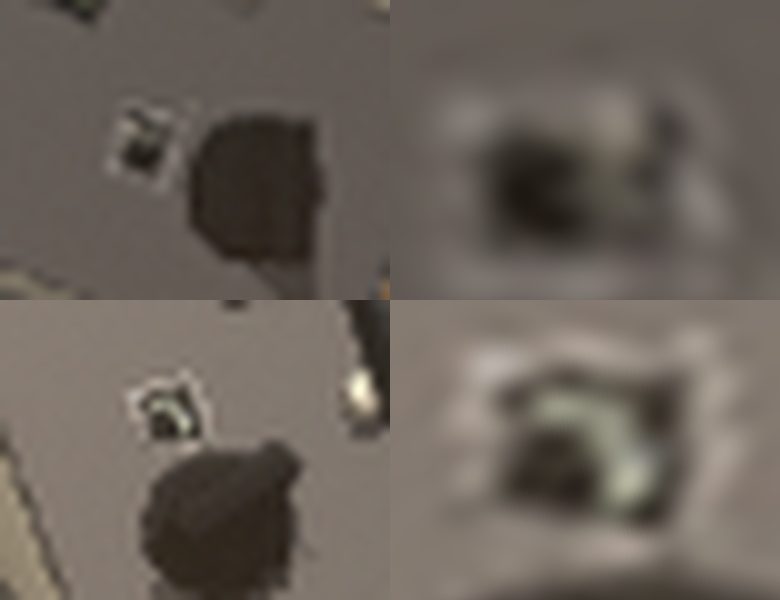

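The rectified side window shows a 7: top bar plus a stroke down on the right. The depth fit puts the wing at 68–71°, against 72° commanded and a ±6.9° tolerance. Next is the start key.

Call:
servo_tool([
  {"dx":0,"dy":0,"dz":0.02,"ax":0,"ay":0,"az":-5,"grip":0},
  {"dx":0,"dy":0,"dz":0.045,"ax":0,"ay":0,"az":-5,"grip":0},
  {"dx":0,"dy":0,"dz":0.07,"ax":0,"ay":0,"az":-5,"grip":0},
  {"dx":0,"dy":0,"dz":0.09,"ax":0,"ay":0,"az":-5,"grip":0},
  {"dx":0,"dy":0,"dz":0.1,"ax":0,"ay":0,"az":-5,"grip":0},
])

```text
time_s: 18.98
ee_pos: [0.5194, -0.1062, 0.0597]
ee_rot: [0.789, 0.557, 0.21, -0.151]
force: [-0.8, 0.3, 1.1]
gripper_width: 0.0006
grasp_force: 0.0
```

Call:
servo_tool([
  {"dx":0,"dy":0,"dz":0,"ax":0,"ay":0,"az":0,"grip":0},
  {"dx":0,"dy":0,"dz":0,"ax":0,"ay":0,"az":0,"grip":0},
  {"dx":0,"dy":0,"dz":0,"ax":0,"ay":0,"az":0,"grip":0},
  {"dx":0,"dy":0,"dz":0,"ax":0,"ay":0,"az":0,"grip":0},
  {"dx":0,"dy":0,"dz":0,"ax":0,"ay":0,"az":0,"grip":0},
])

```text
time_s: 19.4
ee_pos: [0.521, -0.1096, 0.063]
ee_rot: [0.789, 0.557, 0.212, -0.148]
force: [0.4, 0.2, -0.3]
gripper_width: 0.0006
grasp_force: 0.0
```

```bash
cat > kp.py <<'E'
from h import *
s=readout.state();e=s['ee_pos']-KEY;print('off up,ym,n mm',[round(1e3*(e@k),2) for k in(up,ym,nrm)],'Fn',s['force']@nrm,s['force'],s['time_s'])
E
python3 kp.py
```

```text
off up,ym,n mm [np.float64(-0.34), np.float64(-1.36), np.float64(10.24)] Fn -0.39643708832876146 [ 0.4184  0.1809 -0.2787] 19.4
```

Call:
servo_tool([
  {"dx":0,"dy":-0.0004,"dz":0.0015,"ax":0,"ay":0,"az":0,"grip":0},
  {"dx":0,"dy":-0.0008,"dz":0.003,"ax":0,"ay":0,"az":0,"grip":0},
  {"dx":0,"dy":-0.001,"dz":0.0045,"ax":0,"ay":0,"az":0,"grip":0},
  {"dx":0,"dy":-0.001,"dz":0.006,"ax":0,"ay":0,"az":0,"grip":0},
  {"dx":0,"dy":-0.001,"dz":0.006,"ax":0,"ay":0,"az":0,"grip":0},
])

```text
time_s: 19.82
ee_pos: [0.5203, -0.105, 0.0564]
ee_rot: [0.789, 0.558, 0.211, -0.149]
force: [0.1, 0.3, -0.0]
gripper_width: 0.0006
grasp_force: 0.0
```

Call:
servo_tool([
  {"dx":0,"dy":0,"dz":0.0005,"ax":0,"ay":0,"az":0,"grip":0},
  {"dx":0,"dy":0,"dz":0.001,"ax":0,"ay":0,"az":0,"grip":0},
  {"dx":0,"dy":0,"dz":0.0015,"ax":0,"ay":0,"az":0,"grip":0},
  {"dx":0,"dy":0,"dz":0.002,"ax":0,"ay":0,"az":0,"grip":0},
  {"dx":0,"dy":0,"dz":0.002,"ax":0,"ay":0,"az":0,"grip":0},
])

```text
time_s: 20.23
ee_pos: [0.5207, -0.1046, 0.0552]
ee_rot: [0.789, 0.558, 0.211, -0.149]
force: [-0.6, -0.6, 2.5]
gripper_width: 0.0007
grasp_force: 1.6
```

```bash
python3 kp.py
```

```text
off up,ym,n mm [np.float64(-0.23), np.float64(0.54), np.float64(1.19)] Fn 2.529189061758983 [-0.601  -0.6301  2.4617] 20.2333
```

Call:
servo_tool([
  {"dx":0,"dy":0,"dz":0.0002,"ax":0,"ay":0,"az":0,"grip":0},
  {"dx":0,"dy":0,"dz":0.0004,"ax":0,"ay":0,"az":0,"grip":0},
  {"dx":0,"dy":0,"dz":0.0006,"ax":0,"ay":0,"az":0,"grip":0},
  {"dx":0,"dy":0,"dz":0.0008,"ax":0,"ay":0,"az":0,"grip":0},
  {"dx":0,"dy":0,"dz":0.0008,"ax":0,"ay":0,"az":0,"grip":0},
])

```text
time_s: 20.65
ee_pos: [0.5209, -0.1041, 0.0544]
ee_rot: [0.789, 0.558, 0.211, -0.149]
force: [-2.5, -1.5, 4.1]
gripper_width: 0.0002
grasp_force: 2.3
```

```bash
python3 kp.py
```

```text
off up,ym,n mm [np.float64(-0.23), np.float64(0.53), np.float64(0.23)] Fn 4.70355939348696 [-2.5277 -1.4873  4.1346] 20.65
```

Call:
servo_tool([
  {"dx":0,"dy":0,"dz":0.0003,"ax":0,"ay":0,"az":0,"grip":0},
  {"dx":0,"dy":0,"dz":0.0006,"ax":0,"ay":0,"az":0,"grip":0},
  {"dx":0,"dy":0,"dz":0.0009,"ax":0,"ay":0,"az":0,"grip":0},
  {"dx":0,"dy":0,"dz":0.0009,"ax":0,"ay":0,"az":0,"grip":0},
  {"dx":0,"dy":0,"dz":0.0009,"ax":0,"ay":0,"az":0,"grip":0},
])

```text
time_s: 21.07
ee_pos: [0.5211, -0.1036, 0.0534]
ee_rot: [0.789, 0.558, 0.211, -0.149]
force: [-1.2, -1.6, 3.5]
gripper_width: 0.0004
grasp_force: 2.1
```

```bash
python3 kp.py
```

```text
off up,ym,n mm [np.float64(-0.22), np.float64(0.54), np.float64(-0.87)] Fn 3.9918306046416925 [-1.183  -1.6458  3.4857] 21.0667
```

Call:
servo_tool([
  {"dx":0,"dy":0,"dz":0.0003,"ax":0,"ay":0,"az":0,"grip":0},
  {"dx":0,"dy":0,"dz":0.0006,"ax":0,"ay":0,"az":0,"grip":0},
  {"dx":0,"dy":0,"dz":0.0006,"ax":0,"ay":0,"az":0,"grip":0},
  {"dx":0,"dy":0,"dz":0.0006,"ax":0,"ay":0,"az":0,"grip":0},
  {"dx":0,"dy":0,"dz":0.0006,"ax":0,"ay":0,"az":0,"grip":0},
])

```text
time_s: 21.48
ee_pos: [0.5212, -0.1033, 0.0529]
ee_rot: [0.789, 0.558, 0.211, -0.149]
force: [-2.0, -1.5, 3.0]
gripper_width: 0.0006
grasp_force: 1.7
```

```bash
python3 kp.py
```

```text
off up,ym,n mm [np.float64(-0.25), np.float64(0.54), np.float64(-1.46)] Fn 3.635593614185557 [-2.0252 -1.4693  3.0081] 21.4833
```

The force has fallen from its 4.7 N peak to 3.6 N, which puts travel at about 3.3 mm, past the click. Releasing.

Call:
servo_tool([
  {"dx":0,"dy":0,"dz":-0.005,"ax":0,"ay":0,"az":0,"grip":0},
  {"dx":0,"dy":0,"dz":-0.015,"ax":0,"ay":0,"az":0,"grip":0},
  {"dx":0,"dy":0,"dz":-0.03,"ax":0,"ay":0,"az":0,"grip":0},
  {"dx":0,"dy":0,"dz":-0.05,"ax":0,"ay":0,"az":0,"grip":0},
  {"dx":0,"dy":0,"dz":-0.06,"ax":0,"ay":0,"az":0,"grip":0},
])

```text
time_s: 21.9
ee_pos: [0.5116, -0.1338, 0.1075]
ee_rot: [0.789, 0.557, 0.212, -0.148]
force: [0.1, 0.5, 0.1]
gripper_width: 0.0
grasp_force: 0.0
```

Call:
servo_tool([
  {"dx":0,"dy":0,"dz":-0.01,"ax":0,"ay":0,"az":0,"grip":0},
  {"dx":0,"dy":0,"dz":-0.02,"ax":0,"ay":0,"az":0,"grip":0},
  {"dx":0,"dy":0,"dz":-0.03,"ax":0,"ay":0,"az":0,"grip":0},
  {"dx":0,"dy":0,"dz":-0.03,"ax":0,"ay":0,"az":0,"grip":0},
  {"dx":0,"dy":0,"dz":-0.03,"ax":0,"ay":0,"az":0,"grip":0},
])

```text
time_s: 22.32
ee_pos: [0.5063, -0.1459, 0.1313]
ee_rot: [0.789, 0.558, 0.212, -0.149]
force: [-1.5, 0.7, -0.1]
gripper_width: 0.0006
grasp_force: 0.0
```

Run:
```python
from h import *
from wing import wing
snap('side','s7');snap('top','t7')
for tg in([('top','t7')],[('side','s7')]):
    Q=wing(tg);w,V=np.linalg.eigh(np.cov(Q[:,:2].T));print(len(Q),'CW az',-np.degrees(np.arctan2(V[1,1],V[0,1])))
# cup centre from depth: side view points 30-75 mm above plinth near the mark; compare images before/after
d=np.load('pics/s7.npy');P=np.array([px('side',d,i,j,d[j,i]) for j in range(185,235) for i in range(305,350)])
m=(np.hypot(*(P[:,:2]-RING[:2]).T)<.035)&(P[:,2]>.025)&(P[:,2]<.078);P=P[m]
from scipy.optimize import least_squares
f=lambda c:np.hypot(P[:,0]-c[0],P[:,1]-c[1])-(.0225+.0045*(P[:,2]-.016)/.064)
print(len(P),'cup',least_squares(f,RING[:2],loss='soft_l1',f_scale=.002).x,RING)
```

```text
75 CW az -109.15025687140312
72 CW az -106.98189847451829Traceback (most recent call last):
  File "<stdin>", line 7, in <module>
  File "h.py", line 7, in px
    c=viewer.camera_params(n);K=np.array(c['mtx']);T=np.linalg.inv(np.array(c['extrinsics']))
ValueError: time passes only in moves, steps and waits
```

```bash
python3 -c "
from rig import r
print(r.finish_job())"
```

```text
the job is handed in; nothing more can be done
None
```

I handed the job in with the cup on its mark, the dial on 7, and the start key pressed to about 3.3 mm (past the click, short of the bottom) and let go; no verdict came back, and I did not re-measure the cup after the key press.

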